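# Load the carry box and shut it with the lid from under the stack

## Task

Stand the amber jar in the open aluminium box, then slide the blue lid out from under the carton and dish, leaving both stacked and upright behind the rail without ever lifting or toppling them. Then put the lid on the box, fully down over its rim, and swing the orange latch right across the lid. Leave everything else where it is.

Things in the scene. Friction and masses are not known exactly. Their poses are not given: they have to be found in the camera images.
- rack: Steel wire over-shelf, fixed. Origin on the table under the middle of its bay; front is -x (roughly to the robot's right). A stop rail (6 mm thick, along y at x = -56 mm, 15 to 42 mm high) lets the lid slide out beneath it towards -x but holds the carton back. Posts (radius 6 mm) at x = -56 and +90, y = +-92 mm.
- shelf_front (a point): Middle of the front bar (radius 4 mm) of the rack's open wire shelf, 170 mm above the table; axes as the rack's. The shelf reaches 208 mm back in +x and 100 mm to either side. The bar hangs above the lid's handle, so take the handle with the tool tilted some 35 degrees, coming in and down from the front
- lid_center (a point): Blue plastic lid, 130 g, flat on the table under the carton. Point at its middle, 5 mm above its underside. 106 (x) x 116 (y) x 10 mm high: a 3 mm plate over a 7 mm deep skirt, 100 x 110 mm inside. Its handle sticks out along its own -x. Seated on the carrier this point is at x = y = 0, z = 46 mm in the carrier's frame
- lid_grip (a point): Middle of the lid's handle, an upright blue fin at the end of a 16 mm wide, 10 mm high arm: 34 mm long (x), 12 mm thick (y, the direction to pinch), reaching from 9 to 55 mm above the lid's underside. The point lies 97 mm in -x from the lid's centre, 38 mm above the lid's underside; axes as the lid's (-x away from the lid).
- carton_center (a point): Carton (white with a green band) standing loose on the lid, behind the stop rail: 90 x 80 x 32 mm, about 80 g. Point at its centre. After the lid has gone it stands on the table, centre at 16 mm.
- dish_center (a point): Small round steel dish standing loose on the carton: diameter 76 mm, 22 mm high, about 70 g. Point at its centre, half-way up.
- carrier: Open aluminium box fixed on the table: 90 mm (x) by 100 mm (y) outside, 48 mm high, walls 3 mm, floor 4 mm. Origin on the table under its centre, z up; the lid goes on with its handle over the box's -x side (roughly to the robot's right). A latch post (radius 6 mm) stands beside it at x = 0, y = -86 mm.
- latch (a joint): Orange swivel latch bar (56 to 62 mm high) turning about the post beside the carrier. 0 rad: bar along the carrier's +x, clear of the lid; positive is counter-clockwise from above; 1.57 (the stop): bar along the carrier's +y, right across the lid. Lower limit -0.6. Stays where left; about 0.7 N at the pin moves it
- latch_pin (a point): Black upright pin near the end of the latch bar, 62 mm from the pivot: diameter 10 mm, from 62 to 98 mm above the table. The point is on its axis, 82 mm above the table.
- amber_center (a point): Small jar with amber glass and an aluminium cap with an amber spot: a cylinder of diameter 32 mm, height 38 mm, 60 g, standing on the table. Point at its centre, half-way up; z up.
- white_center (a point): White jar, otherwise the same (32 mm diameter, 38 mm high); to be left alone. Point at its centre.
- green_center (a point): Green jar, otherwise the same (32 mm diameter, 38 mm high); to be left alone. Point at its centre.
- round_dish_center (a point): Round steel dish, diameter 110 mm, 28 mm high, bystander. Point at its centre, half-way up.
- pump_bottle_center (a point): White pump bottle with green label, diameter 64 mm, 160 mm high, bystander. Point on its axis, 60 mm up.
- swab_carton_center (a point): White and blue carton 60 x 90 x 45 mm, bystander. Point at its centre.
- wipes_tub_center (a point): White tub with blue label, diameter 60 mm, 60 mm high, bystander. Point at its centre.
Mind the look-alikes: they are no part of the job. What is shaped like the part that bears dish_center but red or turquoise is not meant. What is shaped like the part that bears carton_center but yellow is not meant.

How it is judged:
By the outcome, as a careful person would: the job done as asked, in the order asked, and still so for the second after the job is handed in, with the robot touching nothing.
It also fails if it takes over 72 s, if anything falls off the work surface, if the arm or the gripper's body presses on something with over 40 N, if the wrist force passes 120 N, or if a joint passes its speed limit or range.

## Robot

A 6-joint arm with a two-finger parallel gripper is mounted at the origin on the work surface. World frame = base frame: x ahead of the robot, y to its left, z up, the work surface at z = 0. Lengths are in mm, angles in rad, forces in N, time in s.
With the tool pointing down it reaches from about 375 to 925 mm from the base axis. Payload 5.7 kg.
Tool frame: the origin (TCP) lies at the very end of the fingers, on their centre line; the grasp point (between the pads) lies 19 mm behind it; y points along the fingers, x is the direction in which the jaws open and shut, and the axes are right-handed (so a half turn about y gives the same grasp; the last joint's range is limited). The gripper opens to 85 mm and grips with 20 to 120 N. Pads are 22 mm wide; open, the fingers measure 114 mm over their backs; the gripper's body (76 mm by 85 mm) begins 54 mm behind the grasp point. The pads swing forward as they close: fully open they stand 13 mm farther back than shut.
Start: joints at [-1.414, 0.359, 1.51, -0, 1.272, -0.115], TCP at [161.065, -577.946, 231.267] pointing down, gripper open.
Joint ranges: [-2.97, 2.97], [-1.01, 2.36], [0.21, 2.38], [-0.96, 4.11], [0.2, 2.71], [-2.98, 2.98]. Speed limits (rad/s): [2.39, 2.39, 3.14, 3.14, 3.14, 3.14].

## Interface

Orientations are given as [roll, pitch, yaw] about the fixed x, y, z axes, in that order (R = Rz(yaw) Ry(pitch) Rx(roll)).
In Python, from station import manip, viewer gives the robot as it stands.
- The arm moves only by the shell command python3 -m inch 'ROWS' [OPENING]. ROWS is JSON, a list of rows, each a list of 6 numbers: the shift along the tool's x, y, z in m, then the turn, a rotation vector about the tool's x, y, z in degrees. A call has 1 to 5 rows; each row is the pose to reach, as a shift and turn from the pose commanded when the call began, along the tool's axes at that moment; what a row does not reach only later rows make up. A row lasts 1/10 s, in which the tool goes at most 50 mm and 8.59 degrees, less where a joint would pass 70% of its speed; a pose out of reach is approached as far as the arm can. A call with a gripper value outside its range is refused whole. OPENING is the opening, from 0 (shut) to 1 (fully open), set as the call begins (- or left out, the last holds). The fingers move at their own pace and stop on an object; the grip force is fixed at half the most. Time passes only in rows, so rows that repeat a pose let the fingers close. It gives the time, the measured TCP pose, the force and the opening at its end, in the units of the state.
- manip.state(): the state, without advancing time (a new reading comes with each control period).
- viewer.camera(name): name is "scene" or "top" or "wrist"; returns the picture (400x640x3 uint8, red, green, blue); there is no depth.
- viewer.camera_params(name): a dict with "mtx" (3x3 intrinsics, pixels), "rvec" (rotation vector, rad) and "tvec" (3), from world to camera coordinates, as OpenCV has them. Camera axes: x right, y down, z forward; pixel columns grow to the right and rows downward; lengths in mm; the calibration is good to about 2 mm. The wrist camera is an equidistant fisheye: a pixel r from the principal point sees the ray r / f radians off the axis. A picture is of the moment at which its call begins: read the wrist's pose just before it. camera_params takes no time and is no camera call; for the wrist camera it gives the pose at the moment of the call.
- manip.job_done(): hands the job in, once; it reports no verdict.
The state is a dict: "t": time; "q": joint angles; "joint_velocities": joint speeds; "tau": joint torques, N m; "tool_pos": TCP position; "orientation": TCP orientation; "wrist_force": force on the tool from outside, world axes, zero at the start; "moment": the same for the moment, N m; "width": finger opening in mm.
Only numpy, scipy, OpenCV 4.12 (cv2) and the standard library are available. Lean on these libraries where they do the work, as an engineer would, in place of code of your own. Each camera call takes 0.05 s, during which the arm holds its last target.

## Working session

There is one attempt and no reset: what is moved stays moved. The work goes in short steps, Python scripts to look and compute and a shell command to move; the robot and the scene stay as the last step left them, time stands still between calls to the robot, and variables do not carry over. Pictures are saved under pics/ and viewed, and the job is handed in when it is done.

```bash
ls -la; mkdir -p pics; python3 - <<'E'
from station import manip, viewer
import cv2
print(manip.state())
for n in ["scene","top","wrist"]:
    p=viewer.camera_params(n); print(n,p)
    cv2.imwrite(f"pics/{n}0.png",viewer.camera(n)[:,:,::-1])
E
```

```text
total 12
drwxr-xr-x  3 agent agent 4096 Dec  6 22:12 .
drwxr-xr-x 23 root  root  4096 Dec  6 22:12 ..
drwxr-xr-x  2 agent agent 4096 Dec  6 22:12 pics
{'t': 0.0, 'q': array([-1.41409524e+00,  3.59525921e-01,  1.51147061e+00, -3.06578331e-05,
        1.27249828e+00, -1.15109938e-01]), 'joint_velocities': array([ 1.38606853e-05, -9.11169882e-04,  3.42743551e-04, -3.17237396e-04,
       -1.15640954e-03,  1.46756217e-05]), 'tau': array([ 2.88951880e-03, -5.27610004e+01, -2.78620881e+01,  2.18524524e-04,
        1.35294622e-02, -2.52892431e-05]), 'tool_pos': array([ 160.9516337 , -577.27901744,  230.42661225]), 'orientation': array([-1.57060695,  0.00189293, -1.29897608]), 'wrist_force': array([-0.06185913, -0.12538865,  0.05768793]), 'moment': array([-0.00467611,  0.0601219 ,  0.03187098]), 'width': 85.14987416226359}
scene {'mtx': array([[369.3387343 ,   0.        , 318.90867004],
       [  0.        , 369.3387343 , 198.52286905],
       [  0.        ,   0.        ,   1.        ]]), 'rvec': array([ 1.62169749,  1.83779845, -0.80372449]), 'tvec': array([  36.16980619, -252.1136612 , 1470.94447456])}
top {'mtx': array([[450.45111035,   0.        , 318.73754834],
       [  0.        , 450.45111035, 199.12521706],
       [  0.        ,   0.        ,   1.        ]]), 'rvec': array([ 2.13261878, -2.15136136,  0.18753016]), 'tvec': array([  29.49028793,  533.76129282, 1323.10316632])}
wrist {'mtx': array([[309.70691629,   0.        , 319.19461186],
       [  0.        , 309.70691629, 198.23076871],
       [  0.        ,   0.        ,   1.        ]]), 'rvec': array([-2.2873015 ,  1.73596963,  0.28390792]), 'tvec': array([-598.96508668,  -39.9620739 ,  379.54847271])}
```

View pics/scene0.png

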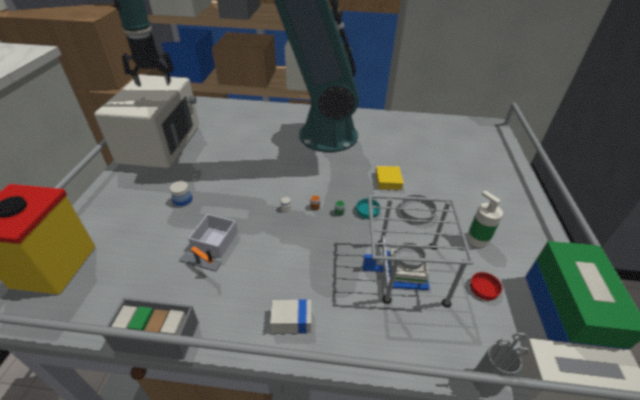

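View pics/top0.png

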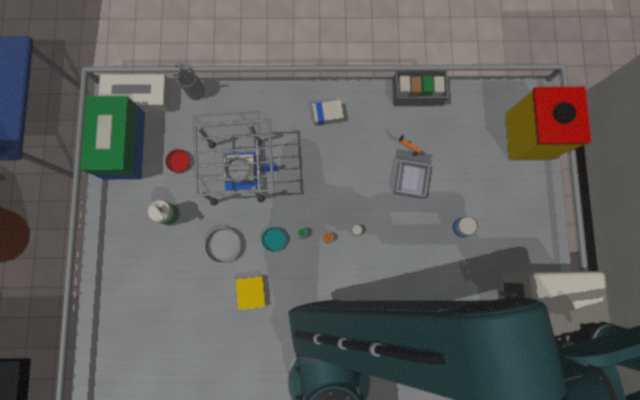

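View pics/wrist0.png

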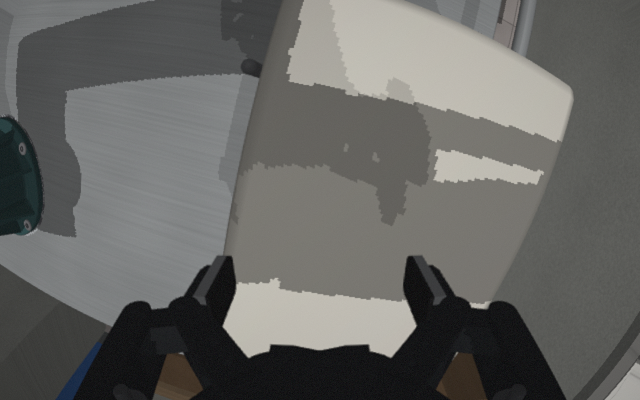

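```bash
cat > h.py <<'E'
import numpy as np, cv2
from station import manip, viewer
from scipy.spatial.transform import Rotation as R
def P(n): 
    p=viewer.camera_params(n); return p["mtx"],R.from_rotvec(p["rvec"]).as_matrix(),np.array(p["tvec"])
def ray(n,uv,p=None):
    K,Rm,t=p or P(n); u=np.array([(uv[0]-K[0,2])/K[0,0],(uv[1]-K[1,2])/K[1,1]])
    if n=="wrist":
        th=np.linalg.norm(u); d=np.array([*(u/max(th,1e-9)*np.sin(th)),np.cos(th)])
    else: d=np.array([*u,1.])
    d/=np.linalg.norm(d); return -Rm.T@t, Rm.T@d
def atz(n,uv,z,p=None):
    o,d=ray(n,uv,p); return o+d*(z-o[2])/d[2]
def proj(n,X,p=None):
    K,Rm,t=p or P(n); c=Rm@np.asarray(X,float)+t
    if n=="wrist":
        r=np.hypot(c[0],c[1]); th=np.arctan2(r,c[2]); u=c[:2]/max(r,1e-9)*th
    else: u=c[:2]/c[2]
    return np.array([K[0,0]*u[0]+K[0,2],K[1,1]*u[1]+K[1,2]])
def crop(n,name,x0,y0,w,h,s=6,img=None):
    im=viewer.camera(n) if img is None else img
    c=cv2.resize(im[y0:y0+h,x0:x0+w],None,fx=s,fy=s,interpolation=cv2.INTER_CUBIC)
    cv2.imwrite("pics/"+name,c[:,:,::-1])
E
python3 - <<'E'
from h import *
t=cv2.imread("pics/top0.png")[:,:,::-1]; s=cv2.imread("pics/scene0.png")[:,:,::-1]
crop("top","c1.png",185,100,130,100,6,t)
crop("top","c2.png",290,120,150,120,5,t)
crop("scene","c3.png",340,180,140,130,5,s)
crop("scene","c4.png",170,180,180,100,4,s)
E
```

```text
(no output)
```

View pics/c1.png

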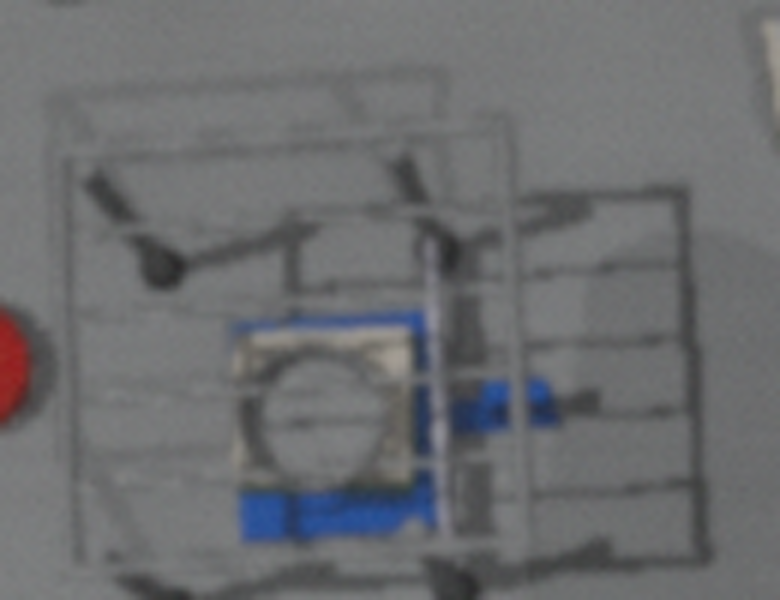

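View pics/c2.png

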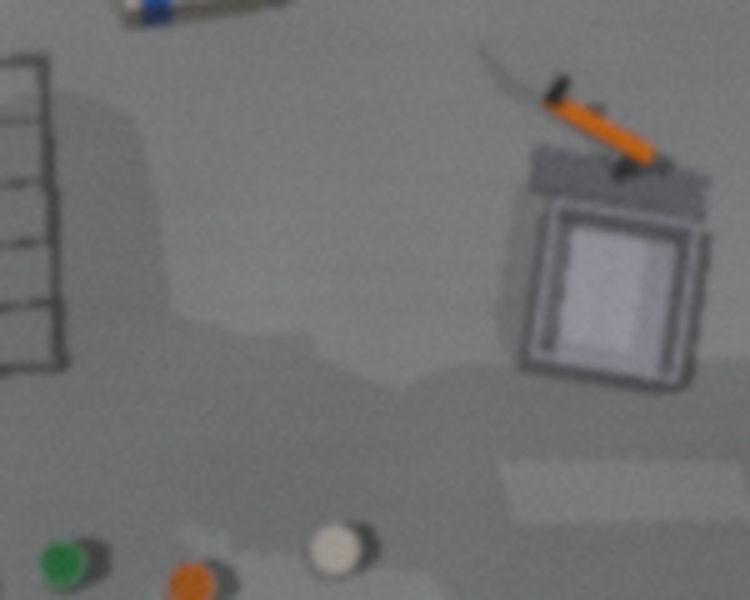

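View pics/c3.png

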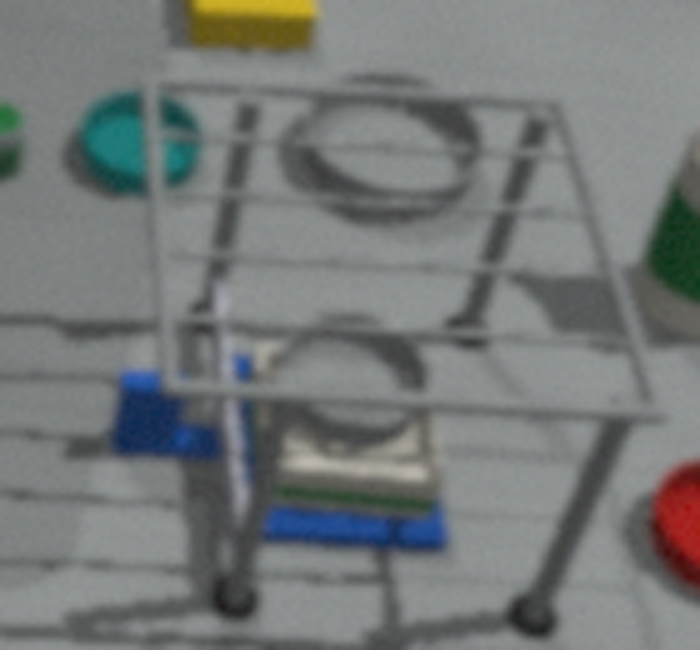

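View pics/c4.png

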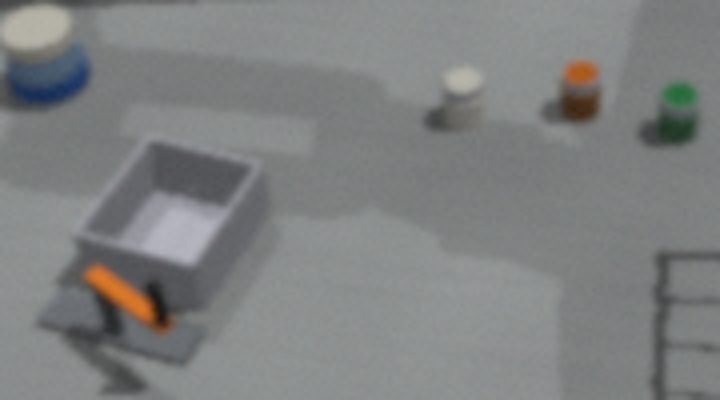

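```bash
cat >> h.py <<'E'
def cz(n,z,x0,y0,s,*pts): return np.array([atz(n,((a+.5)/s-.5+x0,(b+.5)/s-.5+y0),z) for a,b in pts]).round(1)
E
python3 - <<'E'
from h import *
for n in("top","scene"): print(n, ray(n,(320,200))[0].round())
print("amber",cz("top",38,290,120,5,(191,582)),cz("scene",38,170,180,4,(581,73)))
print("white",cz("top",38,290,120,5,(334,550)),cz("scene",38,170,180,4,(463,80)))
print("green",cz("top",38,290,120,5,(63,563)))
print("carrier rim top TL,TR,BR,BL",cz("top",48,290,120,5,(546,200),(708,230),(690,388),(522,368)))
print("carrier rim scene",cz("scene",48,170,180,4,(150,138),(268,160),(194,268),(78,238)))
print("latch ends z62 top",cz("top",62,290,120,5,(548,100),(655,158)))
print("post base/pin",cz("top",98,290,120,5,(562,78)))
print("lid corners z10",cz("top",10,185,100,6,(232,325),(425,312),(435,538),(242,542)))
print("fin z55 ",cz("top",55,185,100,6,(480,385),(550,378),(555,424),(484,432)))
print("rail z42",cz("top",42,185,100,6,(430,237),(446,535)))
print("front bar z174",cz("top",174,185,100,6,(508,118),(528,560)))
print("rail scene z42",cz("scene",42,340,180,5,(218,283),(240,512)))
print("lid scene z10 front corners",cz("scene",10,340,180,5,(266,512),(445,510)))
print("fin scene z55",cz("scene",55,340,180,5,(122,373),(160,374)))
print("dish z top",cz("top",74,185,100,6,(312,423)))
print("carton top 42",cz("top",39,185,100,6,(234,330),(408,325),(412,487),(242,490)))
E
```

```text
top [ 313.   42. 1392.]
scene [1261.   97.  792.]
amber [[422.3  -1.4  38. ]] [[ 4.213e+02 -2.000e-01  3.800e+01]]
white [[440.9 -87.9  38. ]] [[441.6 -88.2  38. ]]
green [[434.4  75.5  38. ]]
carrier rim top TL,TR,BR,BL [[ 654.4 -222.4   48. ]
 [ 634.8 -321.3   48. ]
 [ 536.6 -305.4   48. ]
 [ 549.7 -203.8   48. ]]
carrier rim scene [[ 544.  -295.9   48. ]
 [ 554.3 -206.4   48. ]
 [ 657.6 -226.3   48. ]
 [ 642.4 -310.9   48. ]]
latch ends z62 top [[ 713.9 -223.3   62. ]
 [ 676.8 -287.4   62. ]]
post base/pin [[ 716.6 -225.    98. ]]
lid corners z10 [[686.8 324.1  10. ]
 [693.2 222.9  10. ]
 [572.2 216.2  10. ]
 [570.8 316.1  10. ]]
fin z55  [[642.4 188.7  55. ]
 [645.8 153.2  55. ]
 [621.9 150.6  55. ]
 [618.  186.4  55. ]]
rail z42 [[724.3 216.7  42. ]
 [567.6 206.6  42. ]]
front bar z174 [[741.8 163.8 174. ]
 [530.8 152.9 174. ]]
rail scene z42 [[557.1 205.9  42. ]
 [707.8 214.7  42. ]]
lid scene z10 front corners [[682.5 232.9  10. ]
 [669.3 324.1  10. ]]
fin scene z55 [[638.8 154.1  55. ]
 [636.9 173.6  55. ]]
dish z top [[618.9 270.   74. ]]
carton top 42 [[676.3 317.1  39. ]
 [678.4 227.8  39. ]
 [593.2 224.5  39. ]
 [592.3 311.   39. ]]
```

```bash
cat >> h.py <<'E'
def Rt(yaw,tilt=0):  # deg; jaw axis at yaw; tilt: approach leans toward tool z (yaw+90) horizontally
    return R.from_euler("z",yaw,degrees=True)*R.from_rotvec([np.radians(tilt),0,0])*R.from_euler("x",-90,degrees=True)
def cur():
    s=manip.state(); return np.array(s["tool_pos"]),R.from_euler("xyz",s["orientation"])
def go(pos,yaw=None,tilt=0,Rg=None):
    p,r=cur(); T=Rg or (Rt(yaw,tilt) if yaw is not None else r)
    print("shift m",(r.inv().apply(np.array(pos)-p)/1000).round(4),"turn deg",np.degrees((r.inv()*T).as_rotvec()).round(2),"n rows",max(np.linalg.norm(np.array(pos)-p)/50,np.degrees((r.inv()*T).magnitude())/8.59).round(1))
E
python3 - <<'E'
from h import *
p,r=cur(); K,Rm,t=P("wrist"); print("cam in tool",r.inv().apply(-Rm.T@t-p).round(1),"axes",(r.inv().as_matrix()@Rm.T).round(2))
print(Rt(3,35).apply([0,1,0]).round(2))
go([422,-2,170],-11)
E
```

```text
cam in tool [  -0.3 -141.5   82.7] axes [[ 1.    0.    0.  ]
 [-0.   -0.32  0.95]
 [ 0.   -0.95 -0.32]]
[-0.03  0.57 -0.82]
shift m [-0.4842  0.0614  0.4059] turn deg [-6.000e-02 -6.343e+01 -7.000e-02] n rows 12.7
```

```bash
python3 - <<'E'
from h import *
s=cv2.imread("pics/scene0.png")[:,:,::-1]; t=cv2.imread("pics/top0.png")[:,:,::-1]
crop("scene","g1.png",100,0,110,90,7,s)
crop("top","g2.png",480,250,160,130,5,t)
E
```

```text
(no output)
```

View pics/g1.png

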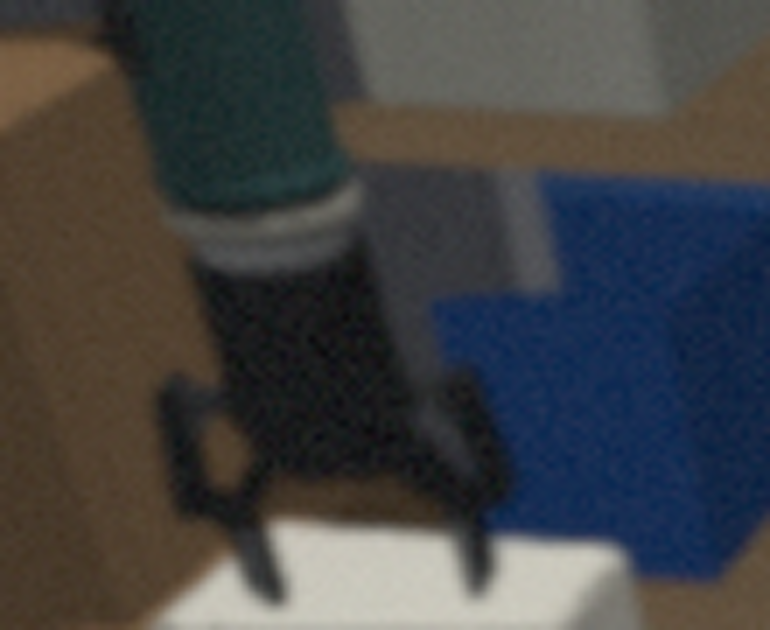

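View pics/g2.png

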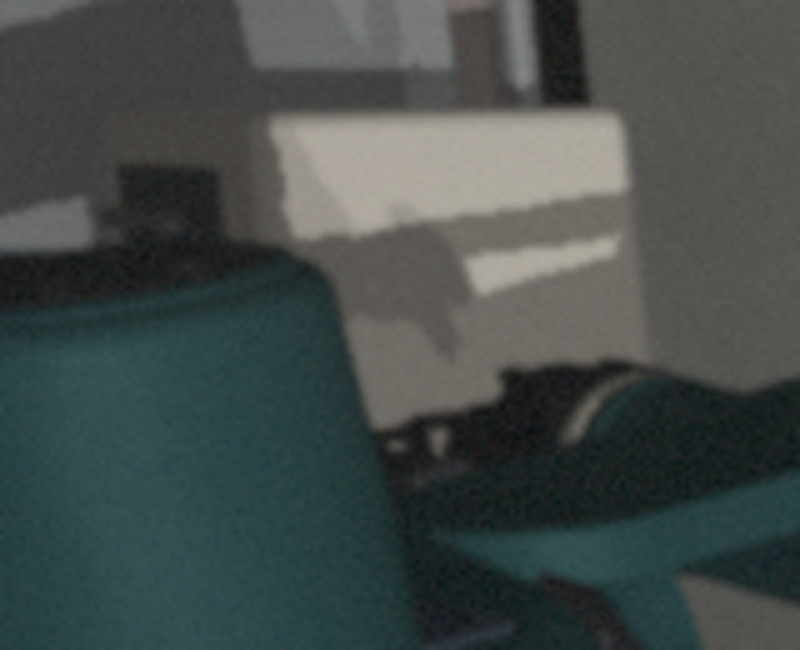

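```bash
python3 -m inch '[[-0.02,0.005,0.05,0,-6,0],[-0.06,0.012,0.09,0,-14,0],[-0.1,0.02,0.12,0,-22,0],[-0.145,0.025,0.14,0,-30,0],[-0.185,0.025,0.17,0,-38,0]]' 0.75
```

```text
t: 0.65
tool_pos: [271.3, -361.0, 205.5]
orientation: [-1.57, 0.002, -0.63]
wrist_force: [1.8, 0.4, 0.3]
width: 64.1
```

```bash
python3 - <<'E'
from h import *
go([422,-2,150],-11)
E
```

```text
shift m [-0.0898  0.0561  0.3788] turn deg [ -0.09 -25.12  -0.11] n rows 7.9
```

```bash
python3 -m inch '[[-0.01,0.008,0.047,0,-5,0],[-0.022,0.015,0.095,0,-10,0],[-0.035,0.022,0.14,0,-15,0],[-0.045,0.028,0.187,0,-20,0],[-0.056,0.034,0.23,0,-25,0]]' && python3 - <<'E'
from h import *
go([422,-2,150],-11)
E
```

```text
t: 1.15
tool_pos: [363.6, -143.5, 172.4]
orientation: [-1.571, -0.0, -0.196]
wrist_force: [1.5, -0.3, 0.5]
width: 64.1
shift m [0.0297 0.0224 0.1502] turn deg [-0.01 -0.23  0.03] n rows 3.1
```

```bash
python3 -m inch '[[0.01,0.008,0.045,0,0,0],[0.02,0.016,0.09,0,0,0],[0.03,0.022,0.135,0,0,0],[0.03,0.022,0.15,0,0,0],[0.03,0.022,0.15,0,0,0]]' && python3 - <<'E'
from h import *
im=viewer.camera("wrist"); cv2.imwrite("pics/w1.png",im[:,:,::-1])
for X in([422,-1,38],[422,-1,19],[441,-88,38],[434,75.5,38]): print(proj("wrist",X).round(1))
go([422,-2,150],-11)
E
```

```text
t: 1.65
tool_pos: [422.5, -2.4, 150.2]
orientation: [-1.57, 0.001, -0.195]
wrist_force: [0.6, -1.2, 0.0]
width: 64.2
[317.4 192.4]
[317.5 186.2]
[354.4 273.2]
[313.4 101. ]
shift m [-0.0005  0.0003  0.0016] turn deg [ 0.01 -0.26 -0.04] n rows 0.0
```

View pics/w1.png

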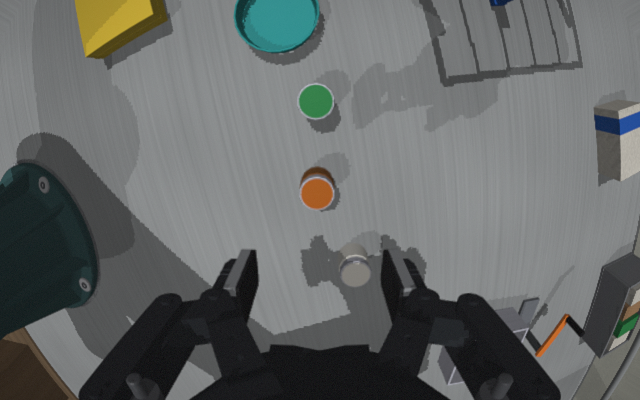

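```bash
python3 - <<'E'
from h import *
w=cv2.imread("pics/w1.png")[:,:,::-1]; crop("wrist","w1c.png",270,70,130,220,2.7,w)
E
python3 -m inch '[[0,0.04,0.001,0,0,0],[0,0.08,0.001,0,0,0],[0,0.12,0.001,0,0,0],[0,0.142,0.001,0,0,0],[0,0.142,0.001,0,0,0]]'
```

```text
t: 2.2
tool_pos: [420.1, -4.4, 6.4]
orientation: [-1.571, 0.006, -0.201]
wrist_force: [-0.6, 0.5, 0.6]
width: 63.8
```

View pics/w1c.png

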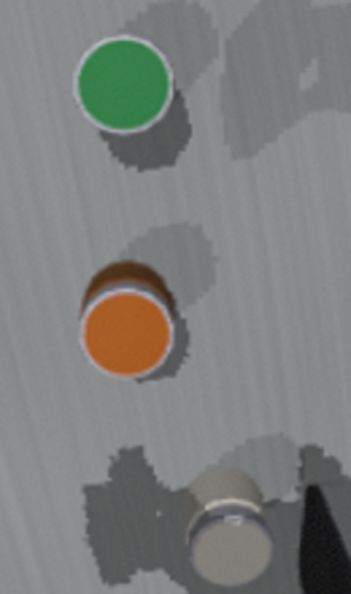

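```bash
python3 -m inch '[[0,0,0,0,0,0],[0,0,0,0,0,0],[0,0,0,0,0,0],[0,0,0,0,0,0],[0,0,0,0,0,0]]' 0.1; python3 - <<'E'
from h import *
print(cur()[0]); cv2.imwrite("pics/w2.png",viewer.camera("wrist")[:,:,::-1])
E
```

```text
t: 2.7
tool_pos: [423.7, -3.9, 10.1]
orientation: [-1.571, -0.003, -0.199]
wrist_force: [-1.4, -2.7, 8.1]
width: 30.6
[423.74479899  -3.92400963  10.05495427]
```

View pics/w2.png

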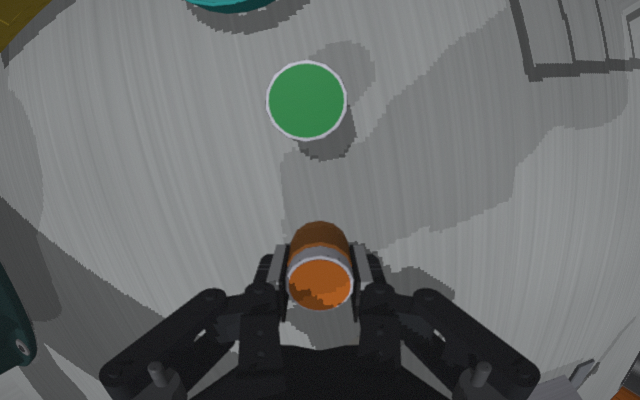

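```bash
python3 -m inch '[[0,-0.03,0,0,0,0],[0,-0.08,0,0,0,0],[0,-0.12,0,0,0,0],[0.03,-0.13,-0.02,0,0,0],[0.06,-0.13,-0.05,0,0,0]]' 0.1; python3 - <<'E'
from h import *
go([592,-210,130],-11)
E
```

```text
t: 3.25
tool_pos: [473.8, -64.3, 142.5]
orientation: [-1.571, -0.008, -0.197]
wrist_force: [1.4, 0.4, -0.4]
width: 30.5
shift m [ 0.1443  0.0136 -0.1197] turn deg [-0.   -0.28  0.43] n rows 3.8
```

```bash
python3 -m inch '[[0.035,0,-0.03,0,0,0],[0.07,0,-0.06,0,0,0],[0.11,0,-0.09,0,0,0],[0.14,0,-0.115,0,0,0],[0.14,0,-0.115,0,0,0]]'; python3 - <<'E'
from h import *
cv2.imwrite("pics/w3.png",viewer.camera("wrist")[:,:,::-1]); np.savez("w3.npz",*P("wrist")); print(cur()[0])
E
```

```text
t: 3.75
tool_pos: [590.3, -209.8, 140.1]
orientation: [-1.573, -0.007, -0.202]
wrist_force: [0.0, 0.2, -0.3]
width: 30.1
[ 587.64403051 -207.04977605  139.47227975]
```

View pics/w3.png

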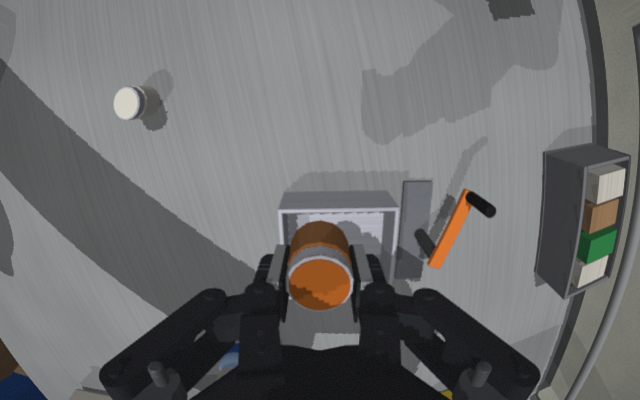

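```bash
python3 - <<'E'
from h import *
d=np.load("w3.npz"); p=(d["arr_0"],d["arr_1"],d["arr_2"])
for uv in [(280,210),(397,207)]: print(atz("wrist",uv,48,p).round(1))
print("latch bar at62",[atz("wrist",uv,62,p).round(1) for uv in[(466,190),(435,267)]],"pin top",atz("wrist",(488,210),98,p).round(1))
w=cv2.imread("pics/w3.png")[:,:,::-1]; crop("wrist","w3c.png",265,170,240,120,3.3,w)
E
```

```text
[ 556.6 -206.6   48. ]
[ 650.6 -223.4   48. ]
latch bar at62 [array([ 707.1, -215.3,   62. ]), array([ 676.3, -280.3,   62. ])] pin top [ 707.7 -219.1   98. ]
```

View pics/w3c.png

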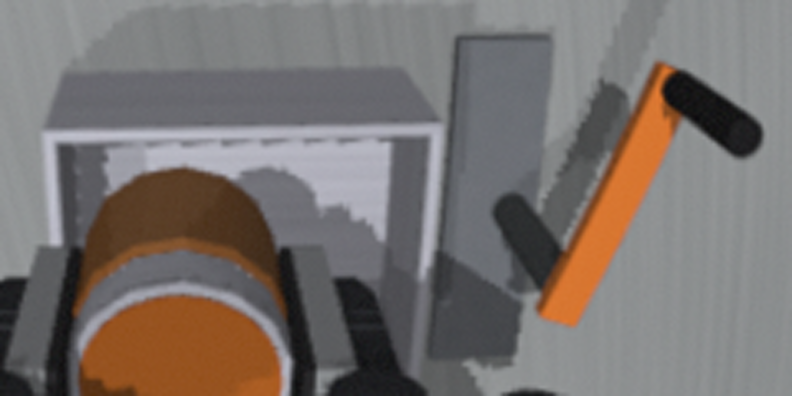

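```bash
python3 - <<'E'
from h import *
go([597,-260.5,90],-10.2)
E
```

```text
shift m [ 0.0197  0.0496 -0.0505] turn deg [ 0.05 -1.34  0.17] n rows 1.5
```

```bash
python3 -m inch '[[0.01,0.0,-0.03,0,-1,0],[0.02,0.01,-0.05,0,-1.3,0],[0.02,0.05,-0.05,0,-1.3,0],[0.02,0.05,-0.05,0,-1.3,0],[0.02,0.05,-0.05,0,-1.3,0]]'; python3 - <<'E'
from h import *
cv2.imwrite("pics/w4.png",viewer.camera("wrist")[:,:,::-1]);go([597,-260.5,15],-10.2); t=viewer.camera("top"); crop("top","t4.png",350,120,120,100,6,t)
E
```

```text
t: 4.3
tool_pos: [593.9, -256.0, 88.5]
orientation: [-1.569, 0.003, -0.176]
wrist_force: [-0.2, 0.4, 0.0]
width: 30.6
shift m [ 0.0025  0.0746 -0.0036] turn deg [-0.03  0.12 -0.02] n rows 1.5
```

View pics/w4.png

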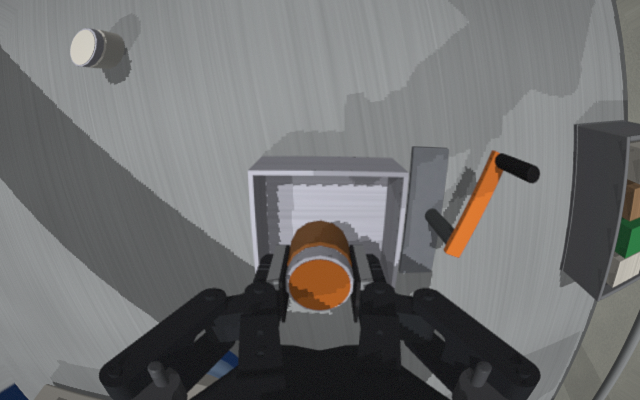

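```bash
python3 - <<'E'
from h import *
a,b=atz("wrist",(249,171.5),48),atz("wrist",(407.5,174),48); print(a,b,np.linalg.norm(b-a)); d=(b-a)/np.linalg.norm(b-a); x=np.array([-d[1],d[0],0]); print((a+b)/2-45*x, np.degrees(np.arctan2(d[1],d[0])))
E
```

```text
[ 560.78184008 -211.95333471   48.        ] [ 657.9335918  -230.68015616   48.        ] 98.94016729729913
[ 600.84037674 -265.50333767   48.        ] -10.910430635024928
```

```bash
python3 -m inch '[[0.0045,0.02,-0.005,0,0,0],[0.0045,0.04,-0.005,0,0,0],[0.0045,0.06,-0.005,0,0,0],[0.0045,0.073,-0.005,0,0,0],[0.0045,0.073,-0.005,0,0,0]]'; python3 - <<'E'
from h import *
go([599,-262,14],-10.5)
E
```

```text
t: 4.9
tool_pos: [598.5, -262.6, 15.0]
orientation: [-1.57, 0.002, -0.176]
wrist_force: [0.1, -0.3, -0.3]
width: 30.0
shift m [0.0004 0.001  0.0007] turn deg [-0.04  0.4  -0.1 ] n rows 0.0
```

```bash
python3 -m inch '[[0,0.001,0,0,0,0],[0,0.001,0,0,0,0],[0,0.001,0,0,0,0]]' && python3 -m inch '[[0,0,0,0,0,0],[0,0,0,0,0,0],[0,0,0,0,0,0]]' 0.53 && python3 -m inch '[[0,-0.02,0,0,0,0],[0,-0.05,0,0,0,0],[0,-0.09,0,0,0,0],[0,-0.13,0,0,0,0],[0,-0.13,0.02,0,0,0]]'; python3 - <<'E'
from h import *
cv2.imwrite("pics/w5.png",viewer.camera("wrist")[:,:,::-1])
E
```

```text
t: 5.2
tool_pos: [599.9, -263.8, 15.7]
orientation: [-1.571, -0.002, -0.177]
wrist_force: [0.1, -0.1, -0.4]
width: 29.9
t: 5.5
tool_pos: [599.3, -263.5, 14.7]
orientation: [-1.571, -0.0, -0.177]
wrist_force: [0.0, -0.2, -0.0]
width: 45.6
t: 6.0
tool_pos: [606.6, -247.7, 151.0]
orientation: [-1.575, -0.011, -0.179]
wrist_force: [0.6, -0.4, -1.0]
width: 45.3
```

View pics/w5.png

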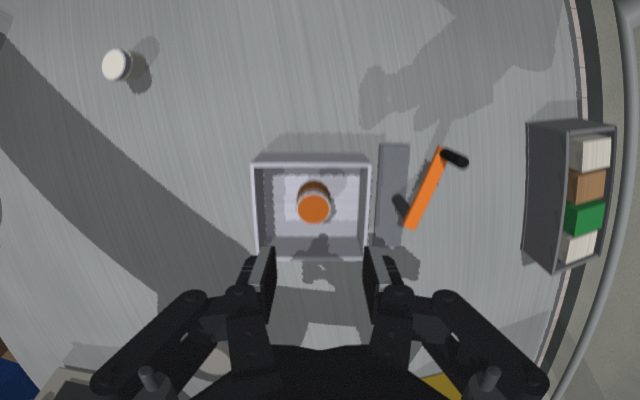

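```bash
python3 -m inch '[[0,0,0,0,0,0],[0,0,0,0,0,0]]'; python3 - <<'E'
from h import *
np.savez("w6.npz",*P("wrist")); im=viewer.camera("wrist"); cv2.imwrite("pics/w6.png",im[:,:,::-1]); crop("wrist","w6c.png",240,130,240,140,3.3,im); print(cur()[0])
E
```

```text
t: 6.25
tool_pos: [601.6, -243.3, 143.1]
orientation: [-1.57, 0.003, -0.176]
wrist_force: [0.3, 0.1, -0.0]
width: 45.1
[ 601.6229336  -243.52931102  142.9180676 ]
```

View pics/w6c.png

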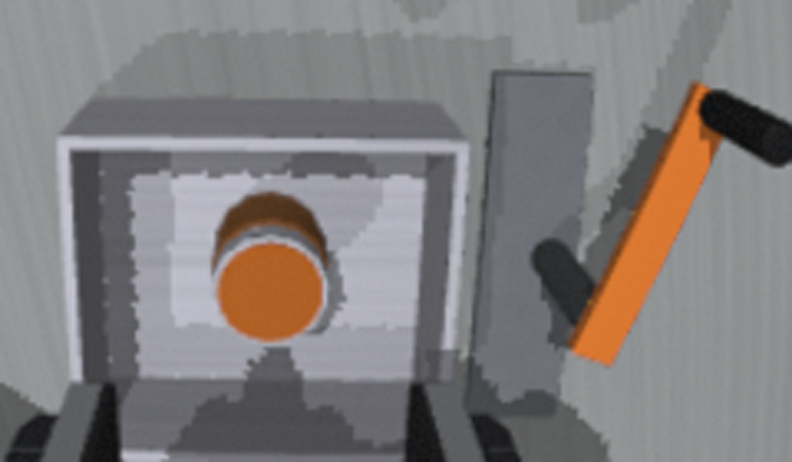

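```bash
python3 - <<'E'
from h import *
d=np.load("w6.npz"); p=(d["arr_0"],d["arr_1"],d["arr_2"])
f=lambda a,b,z:atz("wrist",((a+.5)/3.3-.5+240,(b+.5)/3.3-.5+130),z,p)
a,b=f(58,137,48),f(468,139,48); print(a,b,np.linalg.norm(b-a)); e=(b-a)/np.linalg.norm(b-a); x=np.array([-e[1],e[0],0]); c=(a+b)/2-45*x;print(c, np.degrees(np.arctan2(e[1],e[0])))
n=f(260,461,48); print("near edge dist from far",(n-a)@x)
print("jar",f(270,292,42))
print("pin top",f(780,147,98),"pin base",f(714,108,62),"post",f(548,250,48),"latch bar ends",f(703,92,62),f(592,357,62))
print("pivot exp",c+86*e)
E
```

```text
[ 558.31292494 -209.44563968   48.        ] [ 655.52539858 -227.15098942   48.        ] 98.81166145546833
[ 598.85593596 -262.57002549   48.        ] -10.322163586846692
near edge dist from far -89.18075546251018
jar [ 601.30958767 -260.1630621    42.        ]
pin top [ 713.50838841 -225.49460047   98.        ] pin base [ 714.25795077 -225.27877853   62.        ] post [ 672.79187064 -259.14308033   48.        ] latch bar ends [ 711.59849028 -220.99650707   62.        ] [ 678.93092092 -284.09684486   62.        ]
pivot exp [ 683.46409465 -277.97974591   48.        ]
```

```bash
python3 - <<'E'
from h import *
print(manip.state()["q"].round(2))
go([634,70,170],3,35)
E
```

```text
[-0.49  0.51  1.49 -0.    1.14 -0.31]
shift m [-0.0233 -0.0268  0.3144] turn deg [ 34.79 -12.75   3.86] n rows 6.3
```

```bash
python3 -m inch '[[-0.003,-0.005,0.045,5,-2,0.5],[-0.006,-0.01,0.09,10,-4,1],[-0.009,-0.015,0.137,15,-6,1.7],[-0.012,-0.02,0.185,20,-7.5,2.2],[-0.016,-0.025,0.23,26,-9.5,2.9]]' 0.6; python3 - <<'E'
from h import *
print(manip.state()["q"].round(2))
go([634,70,170],3,35)
E
```

```text
t: 6.8
tool_pos: [627.2, -12.8, 169.2]
orientation: [-1.111, 0.012, -0.004]
wrist_force: [-0.2, 0.4, -0.2]
width: 51.4
[-0.38  0.53  1.49  0.43  1.33 -0.52]
shift m [0.0064 0.036  0.0746] turn deg [ 8.62 -3.15  1.04] n rows 1.7
```

```bash
python3 -m inch '[[0.003,0.018,0.035,4.3,-1.5,0.5],[0.0064,0.036,0.075,8.6,-3.1,1],[0.0064,0.036,0.075,8.6,-3.1,1],[0.0064,0.036,0.075,8.6,-3.1,1],[0.0064,0.036,0.075,8.6,-3.1,1]]' 0.6; python3 - <<'E'
from h import *
print(manip.state()["q"].round(2))
np.savez("w7.npz",*P("wrist")); im=viewer.camera("wrist"); cv2.imwrite("pics/w7.png",im[:,:,::-1])
E
```

```text
t: 7.3
tool_pos: [634.2, 67.5, 169.5]
orientation: [-0.966, 0.0, 0.049]
wrist_force: [0.2, -0.1, 0.2]
width: 51.3
[-0.32  0.57  1.5   0.57  1.36 -0.58]
```

View pics/w7.png

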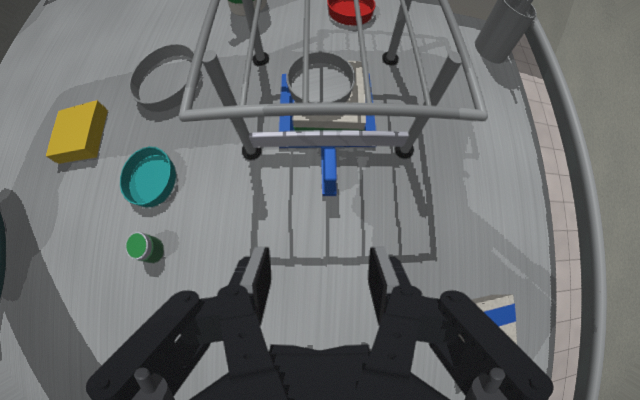

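```bash
python3 - <<'E'
from h import *
w=cv2.imread("pics/w7.png")[:,:,::-1]; crop("wrist","w7c.png",240,50,180,150,4,w)
E
```

View pics/w7c.png

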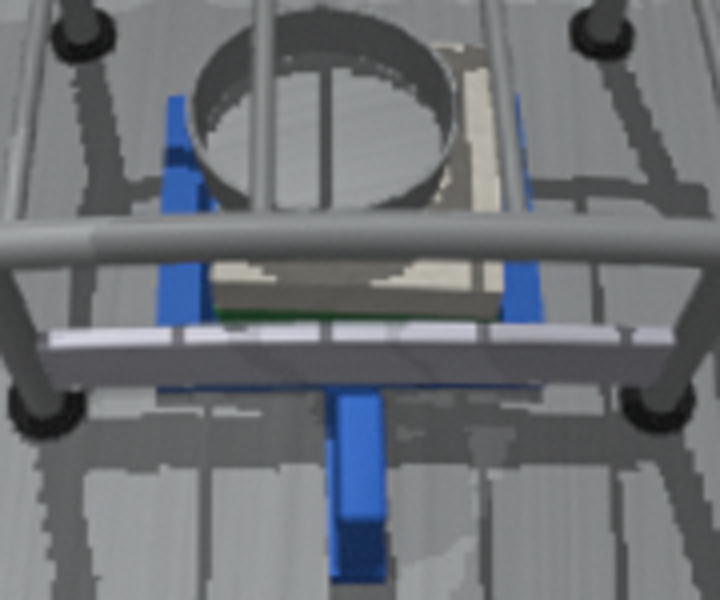

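```bash
python3 - <<'E'
from h import *
d=np.load("w7.npz"); p=(d["arr_0"],d["arr_1"],d["arr_2"])
f=lambda a,b,z:atz("wrist",((a+.5)/4-.5+240,(b+.5)/4-.5+50),z,p).round(1)
print("fin near top L,R",f(337,518,55),f(386,518,55),"far",f(336,394,55),f(381,394,55),"near bottom",f(331,582,9),f(385,582,9))
print("lid side edges z10 left",f(158,325,10),f(168,97,10),"right",f(543,320,10),f(517,97,10))
print("front bottom",f(158,390,0),f(543,386,0))
print("rail top front edge",f(50,345,42),f(673,341,42))
print("posts base",f(47,412,3),f(658,402,3))
print("bar",f(0,240,170),f(700,237,170))
E
```

```text
fin near top L,R [635.4 153.3  55. ] [647.1 153.9  55. ] far [633.7 185.8  55. ] [644.8 186.4  55. ] near bottom [634.6 151.2   9. ] [649.3 151.9   9. ]
lid side edges z10 left [579.8 227.6  10. ] [573.6 314.5  10. ] right [693.9 235.5  10. ] [688.2 321.   10. ]
front bottom [580.3 211.    0. ] [695.2 218.4   0. ]
rail top front edge [556.7 203.7  42. ] [724.2 214.2  42. ]
posts base [548.2 201.4   3. ] [730.  214.3   3. ]
bar [580.8 156.3 170. ] [691.2 163.1 170. ]
```

```bash
python3 - <<'E'
from h import *
a=Rt(3.7,40).apply([0,1,0]); g=np.array([639.5,170,38]); T=g+19*a; print(T,a)
go(T-70*a,3.7,40)
E
```

```text
[638.7118692  182.1875081   23.44515558] [-0.04148057  0.64144779 -0.76604444]
shift m [0.0106 0.1158 0.0043] turn deg [ 5.32 -0.68  0.56] n rows 2.3
```

```bash
python3 -m inch '[[0.004,0.04,0.001,2,-0.3,0.2],[0.008,0.08,0.003,4,-0.5,0.4],[0.0106,0.116,0.0043,5.3,-0.7,0.6],[0.0106,0.116,0.0043,5.3,-0.7,0.6],[0.0106,0.116,0.0043,5.3,-0.7,0.6]]'; python3 - <<'E'
from h import *
a=Rt(3.7,40).apply([0,1,0]); g=np.array([639.5,170,38]); T=g+19*a
np.savez("w8.npz",*P("wrist")); im=viewer.camera("wrist"); cv2.imwrite("pics/w8.png",im[:,:,::-1]); go(T,3.7,40)
E
```

```text
t: 7.85
tool_pos: [641.3, 138.0, 77.2]
orientation: [-0.872, 0.001, 0.066]
wrist_force: [0.7, 0.5, 0.5]
width: 51.0
shift m [-0.0007  0.0708 -0.001 ] turn deg [0.01 0.08 0.02] n rows 1.4
```

View pics/w8.png

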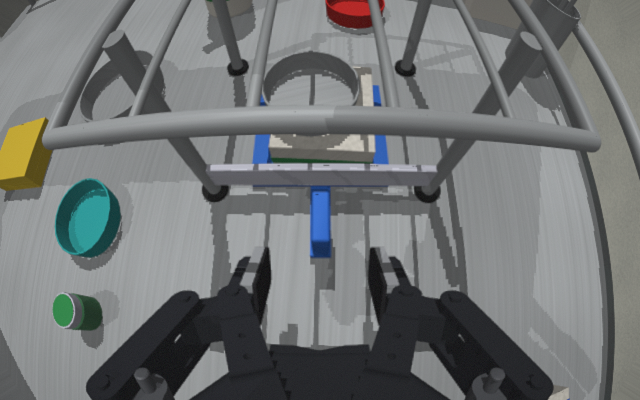

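```bash
python3 -m inch '[[0,0.02,0,0,0,0],[0,0.04,0,0,0,0],[0,0.055,0,0,0,0],[0,0.065,-0.001,0,0,0],[0,0.07,-0.001,0,0,0]]'; python3 -m inch '[[0,0,0,0,0,0],[0,0,0,0,0,0]]'; python3 - <<'E'
from h import *
a=Rt(3.7,40).apply([0,1,0]); g=np.array([639.5,170,38]); T=g+19*a
np.savez("w9.npz",*P("wrist")); im=viewer.camera("wrist"); cv2.imwrite("pics/w9.png",im[:,:,::-1]); go(T,3.7,40)
E
```

```text
t: 8.4
tool_pos: [638.7, 182.9, 23.2]
orientation: [-0.872, -0.0, 0.066]
wrist_force: [-0.1, 0.5, 0.2]
width: 51.1
t: 8.6
tool_pos: [638.9, 182.6, 23.5]
orientation: [-0.872, -0.0, 0.066]
wrist_force: [-0.1, -0.7, 0.8]
width: 51.4
shift m [-0.0003 -0.0001 -0.0003] turn deg [-0.03  0.08 -0.02] n rows 0.0
```

View pics/w9.png

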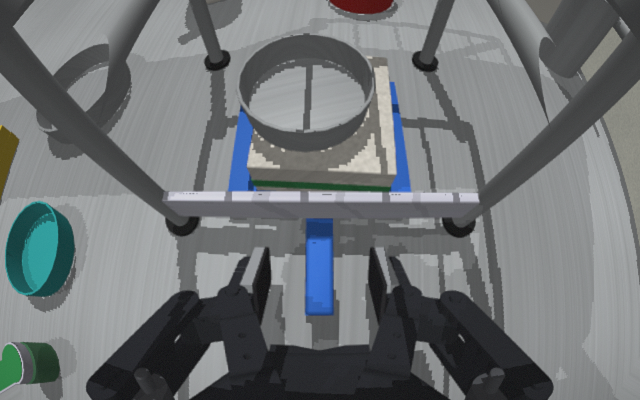

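```bash
python3 -m inch '[[0,0,0,0,0,0],[0,0,0,0,0,0],[0,0,0,0,0,0],[0,0,0,0,0,0],[0,0,0,0,0,0]]' 0; python3 - <<'E'
from h import *
np.savez("w10.npz",*P("wrist")); im=viewer.camera("wrist"); cv2.imwrite("pics/w10.png",im[:,:,::-1]); print(cur()[0],cur()[1].as_euler("xyz"))
E
```

```text
t: 9.15
tool_pos: [638.6, 182.7, 23.4]
orientation: [-0.872, -0.0, 0.066]
wrist_force: [-0.3, -1.9, 3.4]
width: 11.5
[638.67640344 182.71996127  23.37024132] [-8.71815753e-01 -1.94931329e-04  6.60289173e-02]
```

View pics/w10.png

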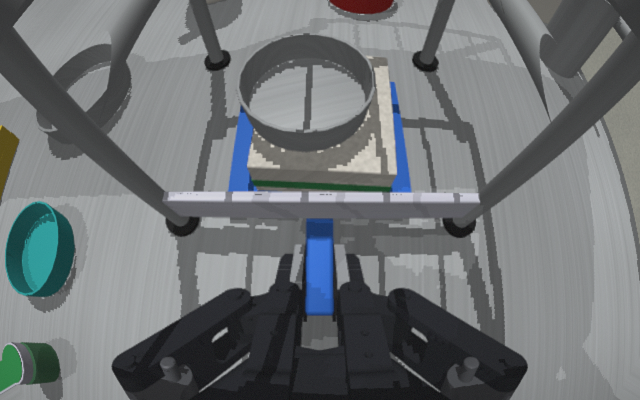

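```bash
python3 -m inch '[[0,-0.0026,-0.0031,0,0,0],[0,-0.0058,-0.0069,0,0,0],[0,-0.0097,-0.0115,0,0,0],[0,-0.0135,-0.0161,0,0,0],[0,-0.0174,-0.0207,0,0,0]]'; python3 - <<'E'
from h import *
im=viewer.camera("wrist"); cv2.imwrite("pics/w11.png",im[:,:,::-1]); print(cur()[0],cur()[1].as_euler("xyz"))
E
```

```text
t: 9.7
tool_pos: [640.0, 155.8, 23.2]
orientation: [-0.871, 0.001, 0.066]
wrist_force: [-0.5, 4.5, 2.8]
width: 11.1
[640.25008239 154.82951854  23.21804877] [-8.71354784e-01  5.42180990e-04  6.57932558e-02]
```

View pics/w11.png

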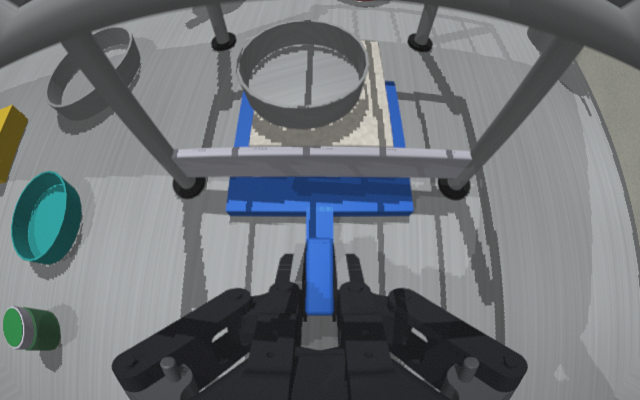

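```bash
python3 -m inch '[[0,-0.0039,-0.0046,0,0,0],[0,-0.0077,-0.0092,0,0,0],[0,-0.0116,-0.0138,0,0,0],[0,-0.0154,-0.0184,0,0,0],[0,-0.0193,-0.023,0,0,0]]'; python3 -m inch '[[0,-0.0039,-0.0046,0,0,0],[0,-0.0077,-0.0092,0,0,0],[0,-0.0116,-0.0138,0,0,0],[0,-0.0154,-0.0184,0,0,0],[0,-0.0193,-0.023,0,0,0]]';  python3 - <<'E'
from h import *
im=viewer.camera("wrist"); cv2.imwrite("pics/w12.png",im[:,:,::-1]); print(cur()[0],cur()[1].as_euler("xyz"))
E
```

```text
t: 10.25
tool_pos: [642.2, 125.6, 23.2]
orientation: [-0.871, 0.0, 0.066]
wrist_force: [0.6, 4.7, 4.3]
width: 11.1
t: 10.75
tool_pos: [644.3, 95.4, 23.2]
orientation: [-0.872, 0.0, 0.066]
wrist_force: [-0.6, 4.1, 4.6]
width: 11.6
[644.51190678  94.4953521   23.17591952] [-8.72134496e-01 -1.06583815e-04  6.56768982e-02]
```

View pics/w12.png

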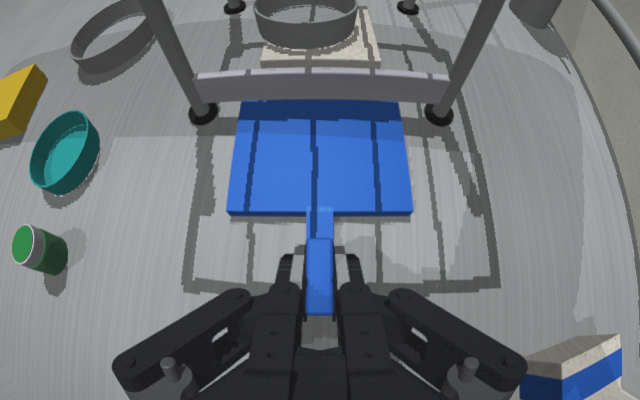

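```bash
python3 -m inch '[[0,-0.0026,-0.0031,0,0,0],[0,-0.0051,-0.0061,0,0,0],[0,-0.0077,-0.0092,0,0,0],[0,-0.0103,-0.0122,0,0,0],[0,-0.0129,-0.0153,0,0,0]]'; python3 -m inch '[[0,-0.0026,-0.0031,0,0,0],[0,-0.0051,-0.0061,0,0,0],[0,-0.0077,-0.0092,0,0,0],[0,-0.0103,-0.0122,0,0,0],[0,-0.0129,-0.0153,0,0,0]]';  python3 - <<'E'
from h import *
im=viewer.camera("wrist"); cv2.imwrite("pics/w13.png",im[:,:,::-1]); print(cur()[0],cur()[1].as_euler("xyz"))
E
```

```text
t: 11.3
tool_pos: [645.6, 75.6, 23.1]
orientation: [-0.872, 0.0, 0.066]
wrist_force: [-0.4, 2.9, 5.2]
width: 11.8
t: 11.8
tool_pos: [646.9, 55.6, 23.1]
orientation: [-0.872, 0.0, 0.066]
wrist_force: [-0.3, 3.2, 4.6]
width: 11.7
[647.02328829  54.9135788   23.14461771] [-8.72138244e-01  3.67038962e-05  6.58000780e-02]
```

View pics/w13.png

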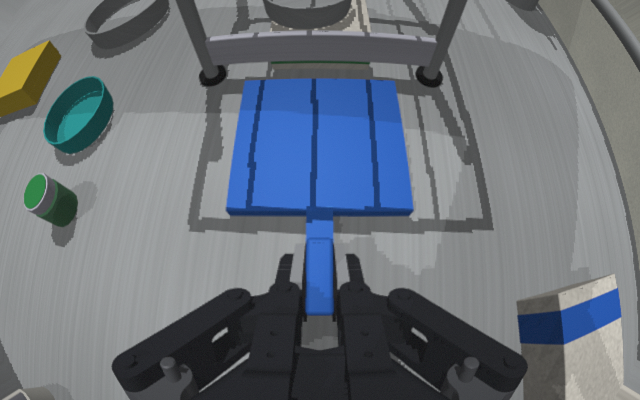

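```bash
python3 - <<'E'
from h import *
np.savez("w13.npz",*P("wrist"))
w=cv2.imread("pics/w13.png")[:,:,::-1]; crop("wrist","w13c.png",220,60,200,160,4,w)
im=viewer.camera("scene"); crop("scene","s13.png",330,180,150,130,5,im)
print(atz("top",(327,112),45), cur()[0])
E
```

```text
[809.87256377  -3.69364647  45.        ] [647.01303052  54.95820861  23.17543341]
```

View pics/w13c.png

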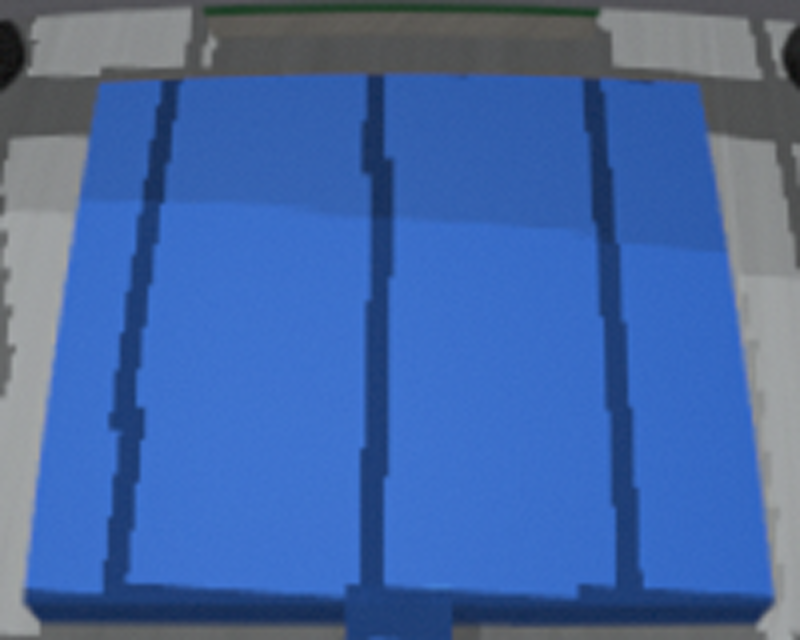

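View pics/s13.png

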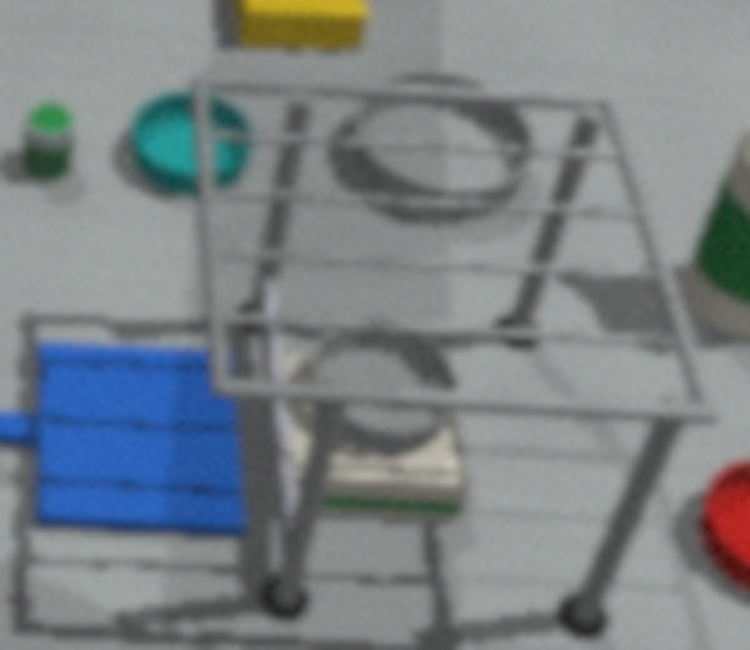

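```bash
python3 - <<'E'
from h import *
d=np.load("w13.npz"); p=(d["arr_0"],d["arr_1"],d["arr_2"])
f=lambda a,b,z:atz("wrist",((a+.5)/4-.5+220,(b+.5)/4-.5+60),z,p)
fl,fr,nr,nl=[f(*q,10) for q in[(99,83),(699,86),(774,598),(25,592)]]
print(fl,fr,nr,nl)
c=(fl+fr+nr+nl)/4; x=(fl+fr-nl-nr)[:2]; yw=np.degrees(np.arctan2(x[1],x[0])); y=(fl+nl-fr-nr)[:2]
print(c,yw,np.degrees(np.arctan2(y[1],y[0]))-90,np.linalg.norm(x)/2,np.linalg.norm(y)/2)
T,r=cur(); u=np.array([np.cos(np.radians(93.77)),np.sin(np.radians(93.77))]); v=np.array([-u[1],u[0]])
e=(T-c)[:2]; print("TCP rel lid center in lid frame",e@u,e@v,"nominal",-97+19*np.sin(np.radians(40)))
E
```

```text
[581.35388989 188.22233867  10.        ] [696.72493583 195.09446987  10.        ] [703.35585125  91.24080789  10.        ] [588.59710235  84.60729439  10.        ]
[642.50794483 139.79122771  10.        ] 93.8258644838241 -266.64133066112674 103.96604674389678 115.26287879412986
TCP rel lid center in lid frame -84.94565908516239 1.0825566525263588 nominal -84.78703541595576
```

```bash
python3 -m inch '[[0,-0.0112,-0.0102,0,0,0],[0,-0.0231,-0.0198,0,0,0],[0,-0.0351,-0.0293,0,0,0],[0,-0.0478,-0.0382,0,0,0],[0,-0.0636,-0.0445,0,0,0]]';  python3 - <<'E'
from h import *
im=viewer.camera("wrist"); cv2.imwrite("pics/w14.png",im[:,:,::-1]); print(cur()[0],cur()[1].as_euler("xyz")); go([600,-150,150],-3.3,40); go([583.3,-346,140],-10.3,40)
E
```

```text
t: 12.4
tool_pos: [651.6, -20.7, 42.9]
orientation: [-0.872, 0.001, 0.065]
wrist_force: [0.4, 0.2, -1.5]
width: 11.6
[653.27585829 -23.46236367  44.36768931] [-0.87456121 -0.00209801  0.06387108]
shift m [-0.061  -0.16   -0.0265] turn deg [ 0.1   5.41 -4.38] n rows 3.5
shift m [-0.0902 -0.2771 -0.1821] turn deg [ 0.09 10.78 -8.87] n rows 6.9
```

View pics/w14.png

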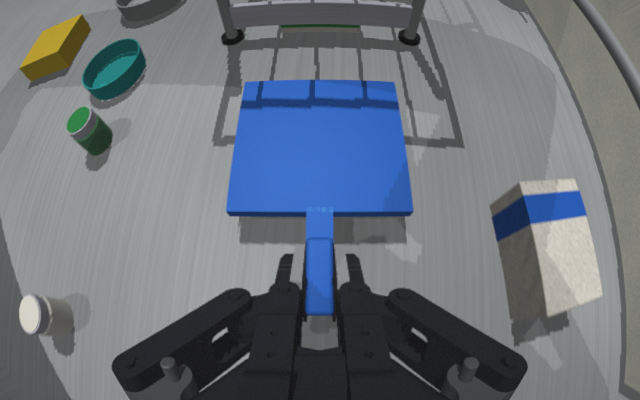

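```bash
python3 -m inch '[[-0.006,-0.03,0.007,0,1,-0.8],[-0.018,-0.065,0.008,0,2,-1.7],[-0.032,-0.1,-0.002,0,3.2,-2.6],[-0.047,-0.13,-0.014,0,4.3,-3.5],[-0.061,-0.16,-0.0265,0,5.4,-4.4]]';  python3 - <<'E'
from h import *
go([583.3,-346,142],-10.3,40)
E
```

```text
t: 12.95
tool_pos: [598.6, -147.2, 149.9]
orientation: [-0.873, 0.001, -0.056]
wrist_force: [0.1, -0.2, -2.0]
width: 11.4
shift m [-0.0041 -0.122  -0.1578] turn deg [ 0.01  5.37 -4.61] n rows 4.0
```

```bash
python3 -m inch '[[-0.001,-0.025,-0.033,0,1.1,-0.9],[-0.002,-0.055,-0.07,0,2.4,-2],[-0.003,-0.085,-0.11,0,3.7,-3.2],[-0.004,-0.11,-0.142,0,4.8,-4.1],[-0.004,-0.122,-0.158,0,5.4,-4.6]]';python3 -m inch '[[0,0,0,0,0,0],[0,0,0,0,0,0]]'; python3 - <<'E'
from h import *
go([583.3,-346,142],-10.3,40)
np.savez("w15.npz",*P("wrist")); im=viewer.camera("wrist"); cv2.imwrite("pics/w15.png",im[:,:,::-1]);
im=viewer.camera("scene"); crop("scene","s15.png",100,130,180,140,4,im)
E
```

```text
t: 13.45
tool_pos: [583.2, -349.5, 140.2]
orientation: [-0.875, 0.0, -0.183]
wrist_force: [0.4, 0.5, -1.1]
width: 11.5
t: 13.65
tool_pos: [583.7, -344.9, 140.4]
orientation: [-0.872, 0.001, -0.18]
wrist_force: [0.3, 0.3, -1.0]
width: 11.6
shift m [-0.0002 -0.0019  0.0002] turn deg [-0.06 -0.06 -0.06] n rows 0.0
```

View pics/w15.png

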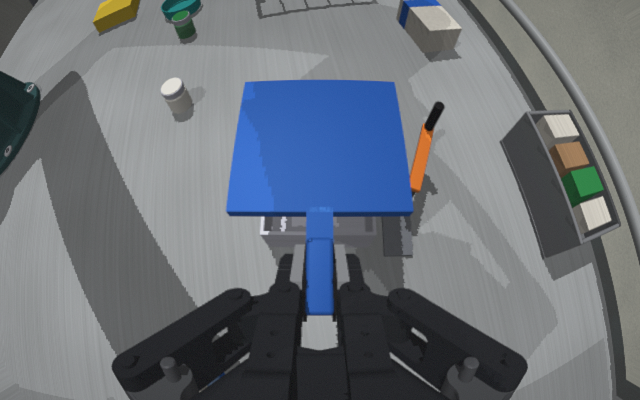

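View pics/s15.png

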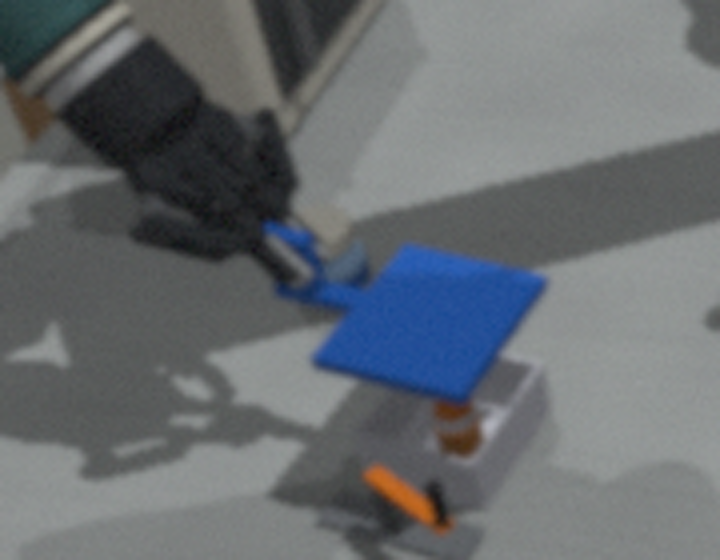

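```bash
python3 -m inch '[[0,0.0145,-0.0137,0,0,0],[0,0.03,-0.0265,0,0,0],[0,0.042,-0.0367,0,0,0],[0,0.05,-0.0434,0,0,0],[0,0.05,-0.0434,0,0,0]]'; python3 - <<'E'
from h import *
go([583.3,-346,64],-10.3,40)
im=viewer.camera("wrist"); cv2.imwrite("pics/w16.png",im[:,:,::-1]);
im=viewer.camera("scene"); crop("scene","s16.png",130,160,120,110,6,im)
E
```

```text
t: 14.25
tool_pos: [582.8, -344.4, 71.4]
orientation: [-0.869, 0.005, -0.179]
wrist_force: [1.1, 0.0, -1.0]
width: 11.1
shift m [ 0.0008  0.0047 -0.0059] turn deg [-0.19 -0.15 -0.25] n rows 0.2
```

View pics/w16.png

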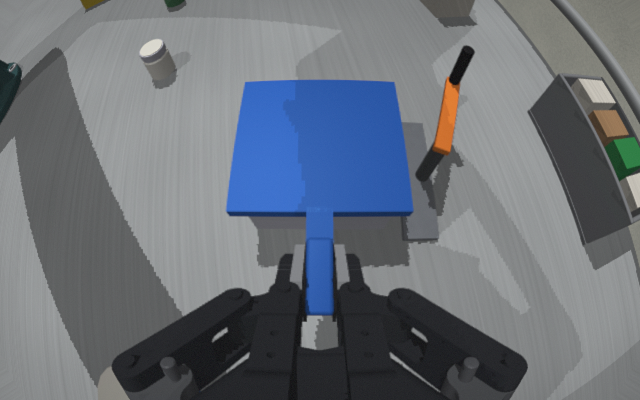

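View pics/s16.png

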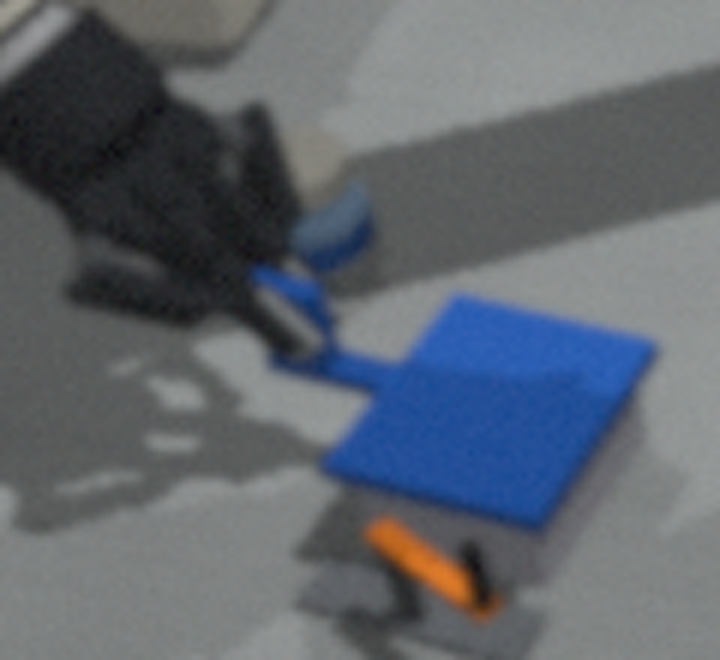

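```bash
python3 -m inch '[[0.0005,0.001,-0.003,0,0,0],[0.0005,0.002,-0.004,0,0,0],[0.0005,0.0035,-0.005,0,0,0],[0.0005,0.005,-0.006,0,0,0],[0.0005,0.005,-0.006,0,0,0]]'; python3 - <<'E'
from h import *
go([583.3,-346,64],-10.3,40)
E
```

```text
t: 14.85
tool_pos: [583.9, -347.1, 66.3]
orientation: [-0.872, 0.002, -0.179]
wrist_force: [0.9, 0.3, -1.9]
width: 11.4
shift m [-0.0008  0.0024 -0.0008] turn deg [-0.03 -0.03 -0.09] n rows 0.1
```

```bash
python3 -m inch '[[-0.0005,0.0012,-0.0003,0,0,0],[-0.0005,0.002,-0.0007,0,0,0],[-0.0005,0.0028,-0.0013,0,0,0],[-0.0005,0.0028,-0.0013,0,0,0]]'; python3 -m inch '[[0,0,0,0,0,0],[0,0,0,0,0,0]]'
```

```text
t: 15.25
tool_pos: [583.7, -346.3, 64.3]
orientation: [-0.871, 0.001, -0.179]
wrist_force: [-1.9, -0.9, 5.0]
width: 10.8
t: 15.45
tool_pos: [583.7, -346.3, 64.2]
orientation: [-0.872, 0.001, -0.179]
wrist_force: [-2.7, -1.5, 6.3]
width: 11.4
```

```bash
python3 -m inch '[[0,0,0,0,0,0],[0,0,0,0,0,0],[0,0,0,0,0,0]]' 0.45; python3 -m inch '[[0,-0.015,0,0,0,0],[0,-0.04,0,0,0,0],[0,-0.08,0,0,0,0],[0,-0.11,0.02,0,0,0],[0,-0.11,0.02,0,0,0]]';  python3 - <<'E'
from h import *
im=viewer.camera("wrist"); cv2.imwrite("pics/w17.png",im[:,:,::-1]); np.savez("w17.npz",*P("wrist"))
im=viewer.camera("scene"); crop("scene","s17.png",130,160,120,110,6,im); print(cur()[0],manip.state()["q"].round(2))
E
```

```text
t: 15.75
tool_pos: [583.7, -346.1, 63.1]
orientation: [-0.872, 0.002, -0.179]
wrist_force: [0.5, -0.9, 0.2]
width: 38.6
t: 16.25
tool_pos: [575.5, -405.0, 166.7]
orientation: [-0.879, -0.007, -0.181]
wrist_force: [0.2, -0.3, -0.9]
width: 38.6
[ 574.17423234 -402.30093223  162.20658978] [-0.96  0.82  1.05  0.49  1.77 -0.8 ]
```

View pics/w17.png

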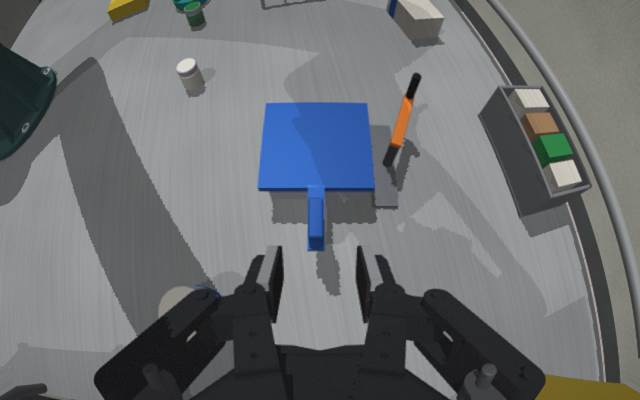

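View pics/s17.png

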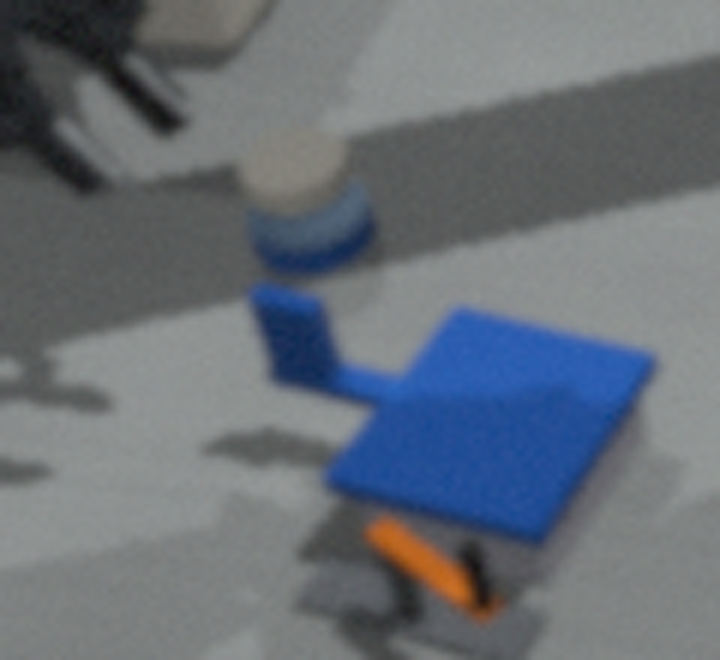

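```bash
python3 - <<'E'
from h import *
d=np.load("w17.npz"); p=(d["arr_0"],d["arr_1"],d["arr_2"])
print("pin top",atz("wrist",(417,77),98,p),"lid corners",[atz("wrist",q,51,p).round() for q in[(267,102),(367,104),(375,189),(259,189)]])
go([714,-225,150],-30,0)
E
```

```text
pin top [ 710.20925628 -230.19869829   98.        ] lid corners [array([ 553., -201.,   51.]), array([ 664., -224.,   51.]), array([ 645., -327.,   51.]), array([ 534., -307.,   51.])]
shift m [0.1059 0.1373 0.1452] turn deg [-39.49  18.91  -6.8 ] n rows 5.2
```

```bash
python3 -m inch '[[0.02,0.02,0.03,-7.5,3.6,-1.3],[0.04,0.045,0.06,-15,7.2,-2.6],[0.06,0.075,0.085,-22.5,10.8,-3.9],[0.08,0.1,0.115,-30,14.4,-5.2],[0.1,0.13,0.14,-37,17.7,-6.4]]' 0.3; python3 -m inch '[[0,0,0,0,0,0],[0,0,0,0,0,0],[0,0,0,0,0,0]]'; python3 - <<'E'
from h import *
go([714,-225,150],-30,0)
im=viewer.camera("wrist"); cv2.imwrite("pics/w18.png",im[:,:,::-1]); np.savez("w18.npz",*P("wrist"))
E
```

```text
t: 16.85
tool_pos: [707.2, -229.6, 152.1]
orientation: [-1.53, 0.005, -0.505]
wrist_force: [0.2, -1.2, 0.4]
width: 25.6
t: 17.15
tool_pos: [705.3, -231.0, 149.7]
orientation: [-1.526, 0.012, -0.501]
wrist_force: [-0.7, -0.2, 0.1]
width: 25.5
shift m [0.0047 0.0001 0.0095] turn deg [-2.57  1.27 -0.71] n rows 0.3
```

View pics/w18.png

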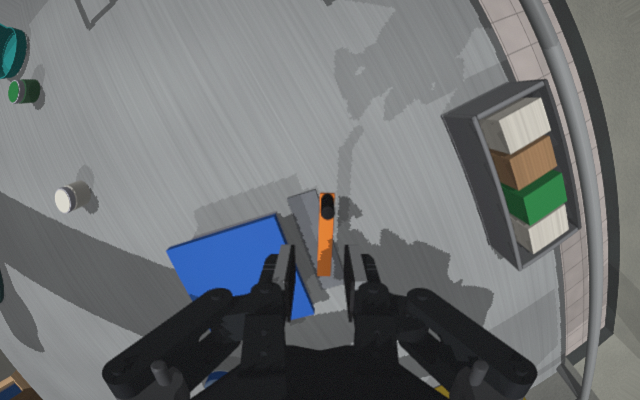

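```bash
python3 - <<'E'
from h import *
d=np.load("w18.npz"); p=(d["arr_0"],d["arr_1"],d["arr_2"])
w=cv2.imread("pics/w18.png")[:,:,::-1]; crop("wrist","w18c.png",280,170,100,120,5,w)
print("pin top",atz("wrist",(327.5,212),98,p),"bar far end",atz("wrist",(327,193),62,p),"near end",atz("wrist",(324,275),62,p))
E
```

```text
pin top [ 714.98580775 -226.15423053   98.        ] bar far end [ 716.79902102 -223.10477616   62.        ] near end [ 679.92628652 -286.11605838   62.        ]
```

View pics/w18c.png

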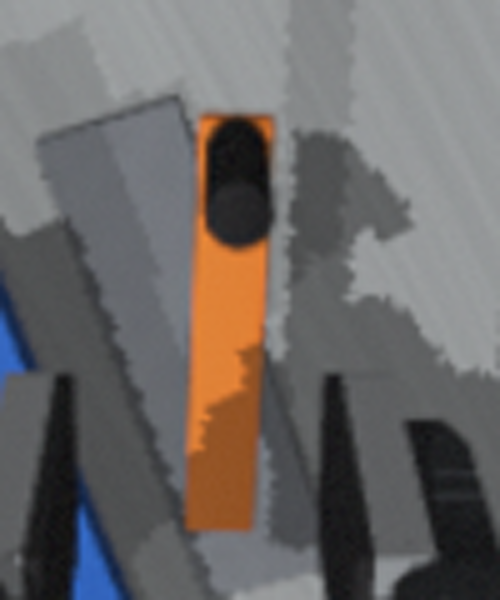

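```bash
python3 - <<'E'
from h import *
go([714.5,-225.5,70],-30.5,0)
E
```

```text
shift m [0.0058 0.0803 0.0069] turn deg [-2.58  1.65 -0.69] n rows 1.6
```

```bash
python3 -m inch '[[0.005,0.001,0.01,-2.6,1.6,-0.7],[0.0055,0.02,0.009,-2.6,1.6,-0.7],[0.0058,0.045,0.008,-2.6,1.6,-0.7],[0.0058,0.07,0.0072,-2.6,1.6,-0.7],[0.0058,0.08,0.007,-2.6,1.6,-0.7]]'; python3 -m inch '[[0,0,0,0,0,0],[0,0,0,0,0,0]]'; python3 - <<'E'
from h import *
go([714.5,-225.5,70],-30.5,0)
im=viewer.camera("wrist"); cv2.imwrite("pics/w19.png",im[:,:,::-1])
E
```

```text
t: 17.7
tool_pos: [712.7, -226.5, 68.0]
orientation: [-1.572, 0.003, -0.534]
wrist_force: [-1.3, 1.0, -0.6]
width: 25.4
t: 17.9
tool_pos: [715.8, -225.8, 71.9]
orientation: [-1.571, -0.003, -0.532]
wrist_force: [0.5, -0.1, -0.0]
width: 25.7
shift m [-0.0013  0.0019 -0.0005] turn deg [-0.    0.01  0.16] n rows 0.0
```

View pics/w19.png

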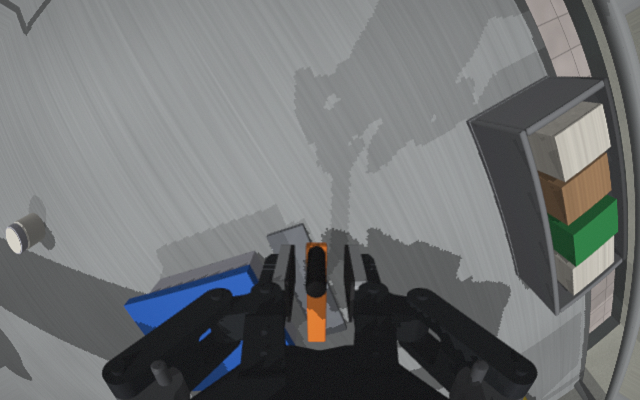

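```bash
cat >> h.py <<'E'
def arc(ths,r_=62,pv=(683.5,-278.),z=71):
    p,r=cur()
    for t in ths:
        q=np.array([pv[0]+r_*np.cos(np.radians(t)),pv[1]+r_*np.sin(np.radians(t)),z])
        yaw=t-90
        print(t,(r.inv().apply(q-p)/1000).round(4),np.degrees((r.inv()*Rt(yaw)).as_rotvec()).round(1))
E
python3 - <<'E'
from h import *
arc([67,75,83,91,99])
E
```

```text
67 [-0.0099  0.0016 -0.0005] [ 0.  -7.4  0.2]
75 [-0.0183  0.0016 -0.0022] [  0.  -15.4   0.2]
83 [-0.0265  0.0015 -0.0051] [  0.  -23.4   0.2]
91 [-0.0342  0.0015 -0.0091] [  0.1 -31.4   0.2]
99 [-0.0412  0.0015 -0.0141] [  0.1 -39.4   0.2]
```

```bash
python3 -m inch '[[-0.0099,0.0015,-0.0005,0,-7.4,0.2],[-0.0183,0.0015,-0.0022,0,-15.4,0.2],[-0.0265,0.0015,-0.0051,0,-23.4,0.2],[-0.0342,0.0015,-0.0091,0,-31.4,0.2],[-0.0412,0.0015,-0.0141,0,-39.4,0.2]]'; python3 - <<'E'
from h import *
im=viewer.camera("wrist"); cv2.imwrite("pics/w20.png",im[:,:,::-1])
arc([107,115,123,131,139])
E
```

```text
t: 18.45
tool_pos: [674.4, -215.7, 71.8]
orientation: [-1.573, -0.002, 0.163]
wrist_force: [1.5, 0.4, -0.7]
width: 25.7
107 [-0.0078  0.0006 -0.0017] [ 0.1 -7.2 -0. ]
115 [-0.0163  0.0006 -0.0034] [  0.1 -15.2  -0. ]
123 [-0.0245  0.0006 -0.0062] [  0.1 -23.2  -0. ]
131 [-0.0321  0.0006 -0.0102] [  0.1 -31.2  -0. ]
139 [-0.0392  0.0007 -0.0152] [  0.1 -39.2  -0. ]
```

View pics/w20.png

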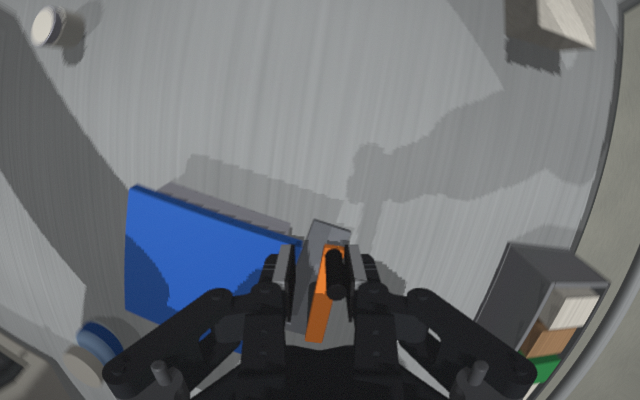

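Pin is being pushed by the trailing finger. Continue.

```bash
python3 -m inch '[[-0.0078,0.0006,-0.0017,0,-7.2,0],[-0.0163,0.0006,-0.0034,0,-15.2,0],[-0.0245,0.0006,-0.0062,0,-23.2,0],[-0.0321,0.0006,-0.0102,0,-31.2,0],[-0.0392,0.0006,-0.0152,0,-39.2,0]]'; python3 - <<'E'
from h import *
im=viewer.camera("wrist"); cv2.imwrite("pics/w21.png",im[:,:,::-1])
arc([147,155,162,168,172])
E
```

```text
t: 19.0
tool_pos: [637.7, -236.8, 70.8]
orientation: [-1.572, 0.0, 0.845]
wrist_force: [0.7, 2.5, 1.0]
width: 25.7
147 [-0.0082 -0.0003 -0.0003] [ 0.  -8.2 -0.1]
155 [-0.0166 -0.0003 -0.0021] [  0.  -16.2  -0.1]
162 [-0.0238 -0.0003 -0.0047] [  0.  -23.2  -0.1]
168 [-0.0296 -0.0003 -0.0076] [  0.  -29.2  -0.1]
172 [-0.0333 -0.0003 -0.0098] [  0.  -33.2  -0.1]
```

View pics/w21.png

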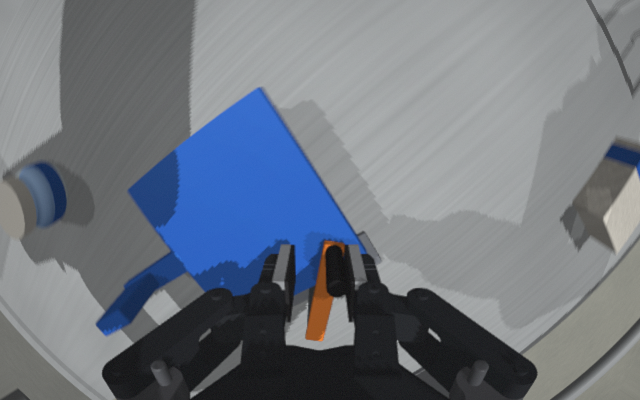

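```bash
python3 -m inch '[[-0.0082,-0.0003,-0.0003,0,-8.2,0],[-0.0166,-0.0003,-0.0021,0,-16.2,0],[-0.0238,-0.0003,-0.0047,0,-23.2,0],[-0.0296,-0.0003,-0.0076,0,-29.2,0],[-0.0333,-0.0003,-0.0098,0,-31,0]]'; python3 - <<'E'
from h import *
im=viewer.camera("wrist"); cv2.imwrite("pics/w22.png",im[:,:,::-1])
arc([174,176,178,180])
E
```

```text
t: 19.55
tool_pos: [622.6, -268.5, 70.7]
orientation: [-1.571, 0.001, 1.381]
wrist_force: [-0.3, 0.6, 0.7]
width: 25.8
174 [-0.0025 -0.0003  0.0004] [ 0.  -4.9 -0.1]
176 [-0.0046 -0.0003  0.0002] [ 0.  -6.9 -0.1]
178 [-0.0068 -0.0003 -0.0001] [ 0.  -8.9 -0.1]
180 [-0.0089 -0.0003 -0.0005] [  0.  -10.9  -0.1]
```

View pics/w22.png

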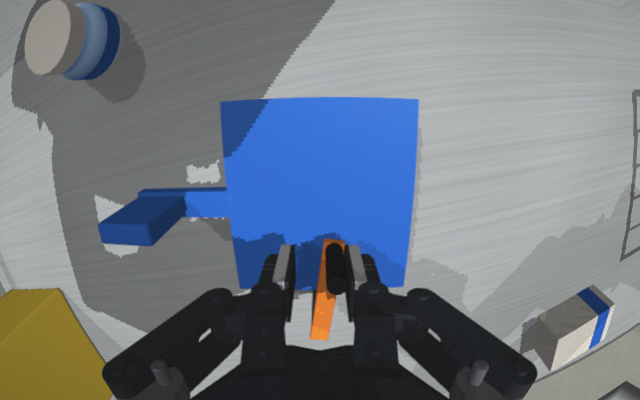

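```bash
python3 -m inch '[[-0.0015,0,0,0,0,0],[-0.003,0,0,0,0,0],[-0.0045,0,0,0,0,0],[-0.006,0,0,0,0,0],[-0.006,0,0,0,0,0]]'; python3 -m inch '[[-0.001,0,0,0,0,0],[-0.002,0,0,0,0,0],[-0.002,0,0,0,0,0]]'
```

```text
t: 20.1
tool_pos: [620.9, -274.0, 69.5]
orientation: [-1.569, 0.001, 1.382]
wrist_force: [0.6, 0.7, -0.0]
width: 25.6
t: 20.4
tool_pos: [620.4, -275.7, 69.5]
orientation: [-1.569, 0.001, 1.383]
wrist_force: [-0.5, 0.5, 1.0]
width: 25.9
```

```bash
python3 -m inch '[[-0.001,0,0,0,0,0],[-0.002,0,0,0,0,0],[-0.002,0,0,0,0,0]]';python3 -m inch '[[-0.001,0,0,0,0,0],[-0.0015,0,0,0,0,0],[-0.0015,0,0,0,0,0]]'
```

```text
t: 20.7
tool_pos: [620.3, -276.1, 69.4]
orientation: [-1.569, -0.002, 1.382]
wrist_force: [0.4, 4.8, 1.1]
width: 25.6
t: 21.0
tool_pos: [620.2, -276.2, 69.4]
orientation: [-1.569, -0.004, 1.382]
wrist_force: [3.4, 9.9, 2.5]
width: 25.9
```

```bash
python3 -m inch '[[0.005,0,0,0,0,0],[0.009,0,0,0,0,0],[0.0095,0,0,0,0,0],[0.0095,0,0,0,0,0]]'; python3 -m inch '[[0,-0.015,0,0,0,0],[0,-0.045,0,0,0,0],[0,-0.09,0,0,0,0],[0,-0.13,-0.02,0,0,0],[0,-0.17,-0.06,0,0,0]]';python3 -m inch '[[0,0,-0.02,0,0,0],[0,0,-0.02,0,0,0],[0,0,-0.02,0,0,0]]'; python3 - <<'E'
from h import *
im=viewer.camera("wrist"); cv2.imwrite("pics/w23.png",im[:,:,::-1]); np.savez("w23.npz",*P("wrist"))
im=viewer.camera("top"); cv2.imwrite("pics/t23.png",im[:,:,::-1]); im=viewer.camera("scene"); cv2.imwrite("pics/s23.png",im[:,:,::-1])
E
```

```text
t: 21.4
tool_pos: [621.6, -270.1, 69.5]
orientation: [-1.569, 0.001, 1.383]
wrist_force: [-0.4, -0.2, -0.7]
width: 25.8
t: 21.9
tool_pos: [675.3, -280.6, 239.1]
orientation: [-1.57, 0.002, 1.382]
wrist_force: [1.2, -1.9, 0.1]
width: 25.4
t: 22.2
tool_pos: [695.0, -283.7, 234.6]
orientation: [-1.568, 0.001, 1.383]
wrist_force: [0.2, -0.1, -0.9]
width: 25.8
```

View pics/w23.png

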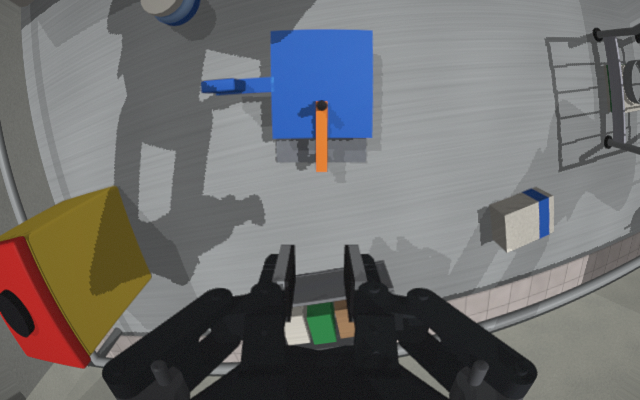

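View pics/s23.png

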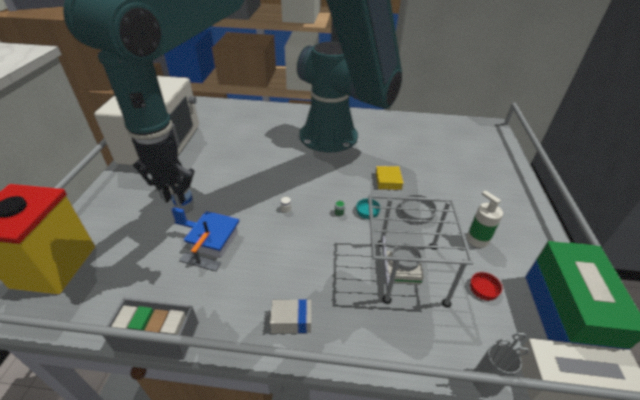

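View pics/t23.png

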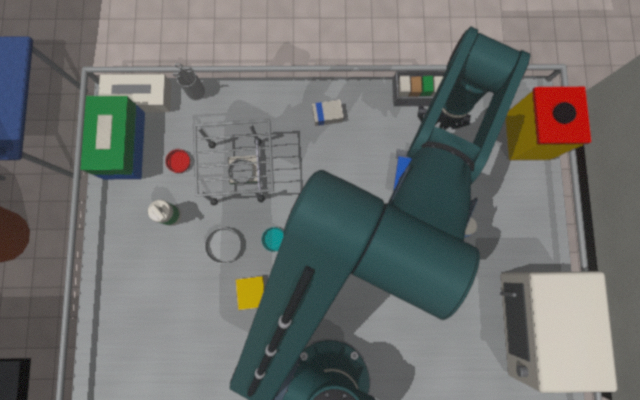

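```bash
python3 - <<'E'
from h import *
d=np.load("w23.npz"); p=(d["arr_0"],d["arr_1"],d["arr_2"])
w=cv2.imread("pics/w23.png")[:,:,::-1]; s=cv2.imread("pics/s23.png")[:,:,::-1]; t=cv2.imread("pics/t23.png")[:,:,::-1]
a,b=atz("wrist",(322,171),62,p),atz("wrist",(321.5,102),62,p); print(a,b,np.degrees(np.arctan2(*(b-a)[1::-1]))-79.7)
L=[atz("wrist",q,51,p) for q in[(271,31),(371,31),(372,137),(272,137)]];print(np.round(L),np.mean(L,0))
A=np.vstack([np.zeros((1,1))])
import cv2
c=[cv2.resize(s[200:270,160:260],None,fx=4,fy=4,interpolation=2),cv2.resize(s[190:310,350:480][:105,:],None,fx=4*280/420,fy=4*280/420,interpolation=2)]
h=280; c=[x[:h] for x in c]; cv2.imwrite("pics/f1.png",np.hstack(c)[:,:,::-1])
crop("top","f2.png",190,110,120,100,6,t)
E
```

```text
[ 688.75868763 -278.94616438   62.        ] [ 618.65204443 -266.25961887   62.        ] 90.0427199870275
[[ 533. -303.   51.]
 [ 552. -202.   51.]
 [ 664. -220.   51.]
 [ 645. -324.   51.]] [ 598.71065906 -262.3287366    51.        ]
```

View pics/f1.png

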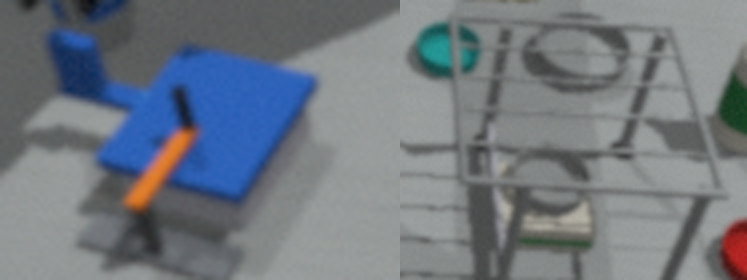

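View pics/f2.png

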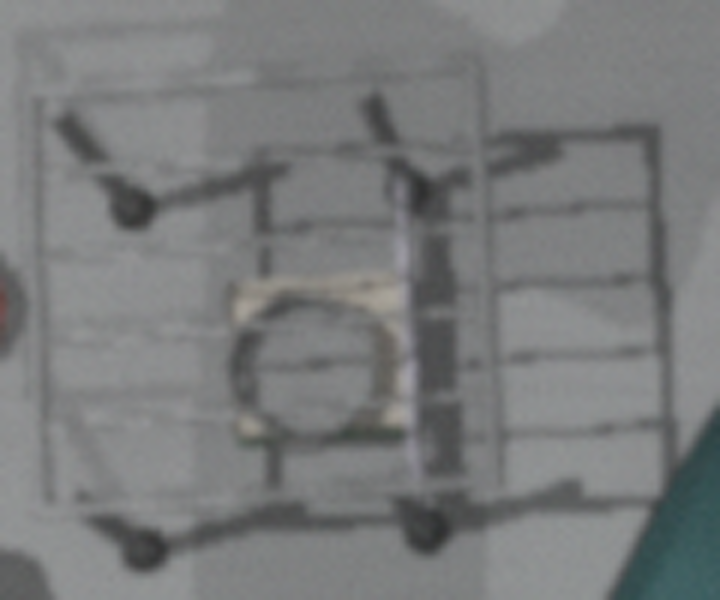

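```bash
python3 - <<'E'
from station import manip
print(manip.state()["t"],manip.state()["wrist_force"].round(1)); print(manip.job_done())
E
```

```text
22.35 [0.7 0.1 0.2]
the job is handed in; nothing more can be done
None
```

I finished the job and handed it in at about 22 s of the 72 s allowed. No verdict was reported.

- **Amber jar:** it stands near the middle of the box. I last saw it there before the lid covered it.
- **Lid slide:** I pulled the lid out flat by its handle with the tool tilted 40°, at about 40–60 mm/s. The carton and dish dropped onto the table behind the rail and show as upright and stacked in the final pictures. They were never lifted.
- **Lid on the box:** the lid met the box at the expected height, with about 6 N of contact. In the last wrist picture its centre is within 1 mm of where I had measured the box's centre, and it looks level.
- **Latch:** I pushed it to its stop, where the force rose to about 10 N. The last picture puts it at about 90°, right across the lid.

The bystanders look unmoved in the last scene and top views. The gripper is clear of everything, with wrist force near zero.

One disagreement came up: the fixed top camera put the lid's handle about 8 mm from where the wrist camera put it. I used the wrist reading, and the close-up before gripping showed the handle centred between the fingers.

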